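# Shingle the colour reference tiles on the viewing stand

### The arm

A 7-joint arm with a two-finger parallel gripper is mounted at the origin on a cart in front of the work surface, level with it; the furniture and walls round the work are solid. World frame = base frame: x ahead of the robot, y to its left, z up, the work surface at z = 0. Lengths are in mm, angles in rad, forces in N, time in s.
With the tool pointing down it reaches from about 400 to 875 mm from the base axis. Payload 6.5 kg.
Tool frame: the origin (TCP) lies at the very end of the fingers, on their centre line; the grasp point (between the pads) lies 19 mm behind it (bot.pinch_z is the distance from the TCP to the grasp point, in mm); z points along the fingers, y is the direction in which the jaws open and shut (so a half turn about z gives the same grasp; the last joint's range is limited). The gripper opens to 88 mm and grips with 3 to 60 N. Pads are 18 mm wide; open, the fingers measure 123 mm over their backs; the gripper's body (75 mm by 187 mm) begins 45 mm behind the grasp point.
Start: joints at [-0.066, 0.536, -0.004, 1.538, 0.003, 1.067, -0.071], TCP at [649.992, 0, 238.716] pointing down, gripper open.
Joint ranges: [-2.7, 2.7], [-0.37, 2.16], [-1.27, 1.26], [0.24, 2.4], [-1.31, 4.45], [0.19, 1.91], [-2.76, 2.76]. Speed limits (rad/s): [2.39, 2.39, 3.14, 3.14, 3.14, 3.14, 3.14].

### API

Orientations are given as [roll, pitch, yaw] about the fixed x, y, z axes, in that order (R = Rz(yaw) Ry(pitch) Rx(roll)).
In Python, from cell import monitor, cams, order, bot gives the robot as it stands.
- The arm moves only by the tool carry_out, never from a script. Its argument "moves" is a list of rows, each a list of 7 numbers: the shift along the tool's x, y, z as a fraction of full scale, then the turn, a rotation vector about the tool's x, y, z as a fraction of full scale, then the gripper's target within -1 to 1 (fully open at 1, half-way at 0, shut at -1). A call has 1 to 20 rows; each row is the pose to reach, as a shift and turn from the pose commanded when the call began, along the tool's axes at that moment; what a row does not reach only later rows make up. Full scale, the value 1, is 0.4 m for a shift and 30 degrees for a turn. A row lasts 1/8 s, in which the tool goes at most 62.5 mm and 10.7 degrees, less where a joint would pass 70% of its speed; a pose out of reach is approached as far as the arm can. A call with a number of a shift or a turn outside -1 to 1 is refused whole. A call with a gripper value outside its range is refused whole. The fingers move at their own pace and stop on an object; the grip force is fixed at half the most. Time passes only in rows, so rows that repeat a pose let the fingers close. It gives the time, the measured TCP pose, the force and the opening at its end, in the units of the state.
- monitor.read_state(): the state, without advancing time (a new reading comes with each control period).
- cams.snapshot(name): name is "scene" or "side" or "wrist"; returns a dict with "img" (480x640x3 uint8, red, green, blue), "depth" (480x640 float32, mm along the optical axis (not along the pixel's ray), 0 where there is no reading), "K" (3x3 intrinsics, pixels), "k1" (the pictures are not rectified: a ray, as slopes to the right and down, at radius r is drawn at 1 + k1 r^2 times it, then the intrinsics apply), "pose" (4x4, takes a point from camera to world coordinates). Camera axes: x right, y down, z forward; pixel columns grow to the right and rows downward; lengths in mm; the calibration is good to about 2 mm. A picture is of the moment at which its call begins.
- order.sign_off(): hands the job in, once; it reports no verdict.
The state is a dict: "t": time; "q": joint angles; "dq": joint speeds; "joint_torque": joint torques, N m; "tcp_pos": TCP position; "tcp_rot": TCP orientation; "ft_force": force on the tool from outside, world axes, zero at the start; "moment": the same for the moment, N m; "grip_width": finger opening in mm.
Only numpy, scipy, OpenCV 4.12 (cv2) and the standard library are available. Lean on these libraries where they do the work, as an engineer would, in place of code of your own. Each camera call takes 0.05 s, during which the arm holds its last target.

### The job

Lay out the three colour reference tiles for the camera check on the sloping bed of the viewing stand, overlapping like roof shingles and square to the stand with their lower edges down at the ledge: first yellow flat on the bed close against the black end stop, then green lapping about 25 mm over yellow's free side, then blue lapping the same over green. Each tile goes fin up with its fin on the half nearer the end stop. Lay each one down gently rather than dropping it, let go, and leave the beaker and timer where they are.

Things in the scene. Friction and masses are not known exactly. Their poses are not given: they have to be found in the camera images.
- bed: light grey sloping bed of the fixed viewing stand, 115 mm up the slope, 215 mm along, rising 30 deg to the robot's right. Origin on its surface, 30 mm above the bench, in the corner of ledge and end stop (inner faces). x up the slope from the aluminium ledge (16 mm high); y along the ledge towards the black end stop (20 mm high, at the far end), bed at y 0 to -215 mm; z outward normal
- yellow_mid (a point): centre of the slab of the yellow tile: 100 (x) x 80 (y) x 8 mm, about 150 g, flat on the bench at first; z normal to the face on the fin's side. A black grip fin on the face, 12 mm thick in x, 32 mm long in y, 24 mm high, is centred at x +10, y +14 mm. On the stand its x points up the slope, its y to the end stop, so the fin stays clear of the next tile
- green_mid (a point): centre of the slab of the green tile: 100 (x) x 80 (y) x 8 mm, about 150 g, flat on the bench at first; z normal to the face on the fin's side. A black grip fin on the face, 12 mm thick in x, 32 mm long in y, 24 mm high, is centred at x +10, y +14 mm. On the stand its x points up the slope, its y to the end stop, so the fin stays clear of the next tile
- blue_mid (a point): centre of the slab of the blue tile: 100 (x) x 80 (y) x 8 mm, about 150 g, flat on the bench at first; z normal to the face on the fin's side. A black grip fin on the face, 12 mm thick in x, 32 mm long in y, 24 mm high, is centred at x +10, y +14 mm. On the stand its x points up the slope, its y to the end stop, so the fin stays clear of the next tile
- yellow: yellow tile itself (origin at the centre of the slab's underside, 4 mm below its centre; axes as for its centre)
- green: green tile itself (origin at the centre of the slab's underside, 4 mm below its centre; axes as for its centre)
- blue: blue tile itself (origin at the centre of the slab's underside, 4 mm below its centre; axes as for its centre)
- beaker: clear loose beaker standing on the bench, 56x61x71 mm, bystander; origin under its centre
- timer: white square lab timer lying on the bench, 64x64x17 mm, bystander; origin under its centre
Not all that is in view belongs to the job. Of the things like the green, leave any that is brown or orange; of the rest the larger one is meant.

How it is judged:
By the outcome, as a careful person would: the job done as asked, in the order asked, and still so for the second after the job is handed in, with the robot touching nothing.
It also fails if it takes over 72 s, if anything falls off the work surface, if the arm or the gripper's body presses on something with over 40 N, if the wrist force passes 120 N, or if a joint passes its speed limit or range.

## Working session

There is one attempt and no reset: what is moved stays moved. The work goes in short steps, Python scripts to look and compute and a tool call to move; the robot and the scene stay as the last step left them, time stands still between calls to the robot, and variables do not carry over. Pictures are saved under pics/ and viewed, and the job is handed in when it is done.

Besides the shell and the picture viewer there is one more tool, called after "Call:" as name(argument=value, ...), one argument or row to a line, values as JSON. carry_out: Moves the arm, as the interface text tells. Its arguments: {"type":"object","properties":{"moves":{"type":"array"}},"required":["moves"]}

```bash
ls; mkdir -p pics
python3 - <<'E'
from cell import monitor,cams,order,bot
import cv2,numpy as np
for n in ["scene","side","wrist"]:
    s=cams.snapshot(n)
    np.savez(f"{n}0.npz",**{k:np.array(v) for k,v in s.items()})
    cv2.imwrite(f"pics/{n}0.png",s["img"][:,:,::-1])
    print(n,np.round(s["K"],1).tolist(),s["k1"],np.round(s["pose"],3).tolist())
st=monitor.read_state();print(st)
E
```

```text
pics
scene [[451.2, 0.0, 326.5], [0.0, 451.2, 229.7], [0.0, 0.0, 1.0]] -0.0972748294335784 [[-0.491, -0.674, 0.552, -154.633], [-0.871, 0.391, -0.298, 618.81], [-0.015, -0.627, -0.779, 1053.597], [0.0, 0.0, 0.0, 1.0]]
side [[457.6, 0.0, 319.4], [0.0, 457.6, 238.2], [0.0, 0.0, 1.0]] -0.0010061420477474625 [[0.995, -0.03, 0.094, 446.935], [-0.098, -0.406, 0.908, -998.811], [0.011, -0.913, -0.407, 615.884], [0.0, 0.0, 0.0, 1.0]]
wrist [[384.4, 0.0, 315.2], [0.0, 384.4, 234.9], [0.0, 0.0, 1.0]] 0.023824363215796625 [[1.0, 0.001, -0.001, 649.111], [0.001, -0.953, -0.302, 77.941], [-0.001, 0.302, -0.953, 383.851], [0.0, 0.0, 0.0, 1.0]]
{'t': 0.15, 'q': array([-0.06620501,  0.5369741 , -0.00444623,  1.53859107,  0.0025988 ,
        1.06728746, -0.07120793]), 'dq': array([ 7.25098221e-05, -1.79108115e-03,  5.22462275e-04, -3.28814862e-03,
        1.63618900e-03,  8.17828462e-04,  1.70690973e-03]), 'joint_torque': array([ 1.87267411e-03, -5.71325254e+01,  9.91865471e-01, -2.51826882e+01,
       -5.61970426e-02,  1.52406085e-02,  1.04863441e-04]), 'tcp_pos': array([6.49557540e+02, 2.84081887e-03, 2.38073447e+02]), 'tcp_rot': array([-3.14034165e+00,  8.95251609e-05,  1.57087072e+00]), 'ft_force': array([-0.16917009, -0.05049534, -0.10635321]), 'moment': array([ 0.00717208, -0.00503193, -0.01239401]), 'grip_width': 88.34177736702419}
```

View pics/scene0.png

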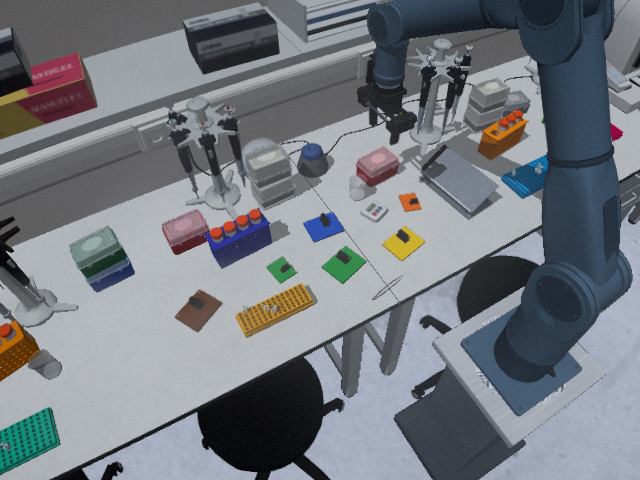

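View pics/side0.png

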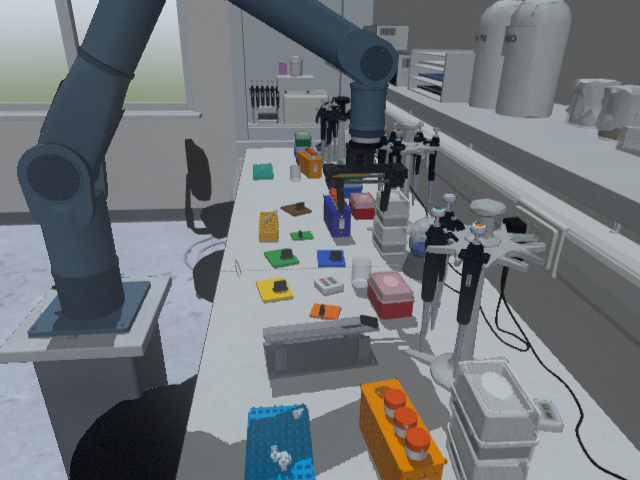

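View pics/wrist0.png

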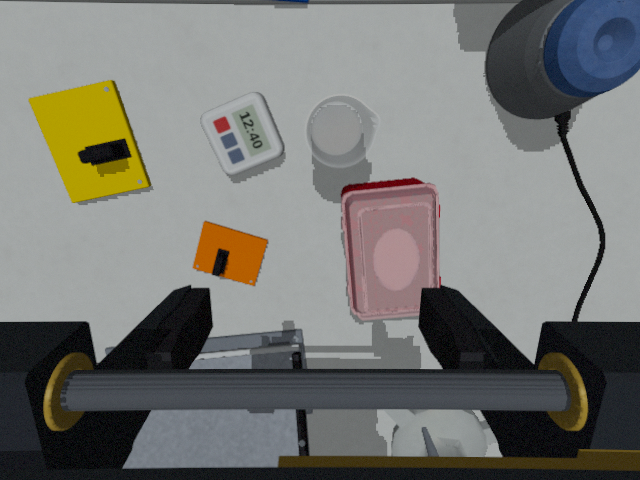

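The pictures show the stand at wrist (110-305, 330-480), yellow at wrist (90,140), and the larger green at scene (345,264). Blue is at scene (324,226). The small green, orange and brown plates are decoys.

```bash
cat > h.py <<'E'
import numpy as np,cv2
from scipy.spatial.transform import Rotation as Ro
def load(n):
    d=np.load(n);return {k:d[k] for k in d.files}
def rays(s,uv):
    uv=np.asarray(uv,float).reshape(-1,2);K=s["K"]
    d=(uv-[K[0,2],K[1,2]])/[K[0,0],K[1,1]]
    x=d.copy()
    for _ in range(20): x=d/(1+float(s["k1"])*(x**2).sum(1,keepdims=True))
    return np.c_[x,np.ones(len(x))]
def toplane(s,uv,z=None,n=(0,0,1),p=None):
    n=np.asarray(n,float);p=np.array([0,0,z],float) if p is None else np.asarray(p,float)
    P=s["pose"];r=rays(s,uv)@P[:3,:3].T;o=P[:3,3]
    t=((p-o)@n)/(r@n);return o+r*t[:,None]
def cloud(s,m):
    v,u=np.nonzero(m&(s["depth"]>0));r=rays(s,np.c_[u,v])*s["depth"][v,u][:,None]
    return r@s["pose"][:3,:3].T+s["pose"][:3,3]
def proj(s,p):
    P=s["pose"];c=(np.asarray(p,float).reshape(-1,3)-P[:3,3])@P[:3,:3];x=c[:,:2]/c[:,2:]
    x=x*(1+float(s["k1"])*(x**2).sum(1,keepdims=True));K=s["K"]
    return x*[K[0,0],K[1,1]]+[K[0,2],K[1,2]]
HUE={"yellow":(24,35),"green":(50,75),"blue":(105,125)}
def mask(s,c,box=None):
    h=cv2.cvtColor(s["img"],cv2.COLOR_RGB2HSV);lo,hi=HUE[c]
    m=(h[...,0]>=lo)&(h[...,0]<=hi)&(h[...,1]>130)&(h[...,2]>60)
    if box is not None:
        b=np.zeros_like(m);b[box[1]:box[3],box[0]:box[2]]=1;m&=b
    n,l,st,_=cv2.connectedComponentsWithStats(m.astype(np.uint8))
    i=1+np.argmax(st[1:,4]);return l==i
E
python3 - <<'E'
from h import *
from cell import bot
print([a for a in dir(bot) if a[0]!='_'], bot.pinch_z)
for n in ["scene","side","wrist"]:
    s=load(n+"0.npz")
    boxes={"scene":{"yellow":(370,215,440,270),"green":(315,240,375,290),"blue":(295,205,350,245)},
     "side":{"yellow":(240,270,310,310),"green":(255,240,305,275),"blue":(310,240,350,270)},
     "wrist":{"yellow":(0,60,200,230)}}[n]
    for c,b in boxes.items():
        m=mask(s,c,b);p=toplane(s,np.argwhere(m)[:,::-1],8)
        cn=cv2.minAreaRect(p[:,:2].astype(np.float32));cl=cloud(s,m)
        h=cv2.cvtColor(s["img"],cv2.COLOR_RGB2HSV);
        bm=np.zeros(m.shape,bool);bm[b[1]:b[3],b[0]:b[2]]=1
        k=bm&(h[...,2]<60);f=cloud(s,k)
        print(n,c,m.sum(),np.round(cn[0],1),np.round(cn[1],1),round(cn[2],1),"z",np.round(np.percentile(cl[:,2],[10,50,90]),1),"fin",np.round(np.median(f,0),1))
E
```

```text
['PlanningError', 'pinch_z'] 18.700000000000003
scene yellow 646 [432.3  49.9] [ 79.9 101.4] 11.9 z [ 5.3  8.4 11.2] fin [445.4  45.   21.3]
scene green 680 [455.4 237.5] [ 78.2 100. ] 17.3 z [ 5.6  8.3 10.9] fin [464.3 234.2  18.2]
scene blue 621 [602.8 221.1] [99.6 81.9] 86.0 z [ 5.7  8.5 10.9] fin [611.5 213.2  25.2]
side yellow 477 [437.   42.7] [ 78.6 104.9] 11.8 z [4.5 6.3 7.8] fin [454.8  37.4  19.3]
side green 242 [459.2 233. ] [77.5 95.9] 17.3 z [4.7 6.3 7.9] fin [477.8 226.9  20.1]
side blue 302 [606.6 216.3] [100.5  78.6] 85.6 z [4.4 6.3 7.8] fin [618.8 206.4  20.1]
wrist yellow 8549 [437.2  49. ] [81.9 99.4] 12.2 z [6.7 7.8 8.9] fin [457.8  42.9  29.3]
```

Run:
```python
from h import *
s=load("scene0.npz")
m=np.zeros((480,640),bool);m[150:205,425:490]=1
h=cv2.cvtColor(s["img"],cv2.COLOR_RGB2HSV)
p=cloud(s,m)
import itertools
from numpy.linalg import svd
# plane ransac near tilt 30
rng=np.random.default_rng(0);best=0
for _ in range(2000):
    a,b,c=p[rng.choice(len(p),3,0)];n=np.cross(b-a,c-a);n/=np.linalg.norm(n)+1e-9
    if n[2]<0:n=-n
    if n[2]>.95: continue
    k=abs((p-a)@n)<2
    if k.sum()>best:best=k.sum();B=k
q=p[B];c=q.mean(0);n=svd(q-c)[2][2];n*=np.sign(n[2]);print(best,c,n,np.degrees(np.arccos(n[2])))
print(np.percentile(q,[1,50,99],axis=0))
cv2.imwrite("pics/crop_scene.png",cv2.resize(s["img"][140:220,410:510,::-1],None,fx=6,fy=6,interpolation=2))
w=load("wrist0.npz")
for uv in [(300,345),(305,440),(295,330),(108,350)]:print(uv,toplane(w,[uv],35))
```

```text
1157 [ 522.13654111 -220.414295     56.50601274] [-0.05142347  0.49048347  0.86993194] 29.549267974322714
[[ 417.20860211 -274.09945513    0.65655339]
 [ 520.36082918 -221.43485929   57.12159169]
 [ 626.84742254 -120.29182277   85.80892397]]
(300, 345) [[ 632.98884041 -153.22963434   35.        ]]
(305, 440) [[ 637.40335526 -277.04638801   35.        ]]
(295, 330) [[ 628.01912667 -135.45985782   35.        ]]
(108, 350) [[ 432.93130756 -158.70860537   35.        ]]
```

View pics/crop_scene.png

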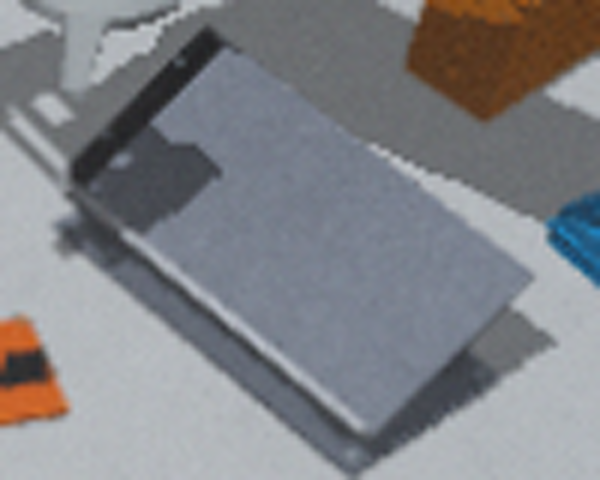

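Call:
carry_out(
  moves=[
    [-0.55,-0.45,-0.03,0,0,1,1],
    [-0.55,-0.45,-0.03,0,0,1,1],
    [-0.55,-0.45,-0.03,0,0,1,1],
    [-0.55,-0.45,-0.03,0,0,1,1],
    [-0.55,-0.45,-0.03,0,0,1,1],
    [-0.55,-0.45,-0.03,0,0,1,1],
  ],
)

```text
t: 0.9
tcp_pos: [468.0, -222.6, 250.9]
tcp_rot: [-3.142, 0.001, 1.042]
ft_force: [-0.2, 0.0, 0.1]
grip_width: 88.0
```

Call:
carry_out(
  moves=[
    [0,0,0,0,0,1,0],
    [0,0,0,0,0,1,0],
    [0,0,0,0,0,1,0],
  ],
)

```text
t: 1.27
tcp_pos: [470.9, -218.5, 250.5]
tcp_rot: [-3.141, -0.0, 0.52]
ft_force: [-0.4, -0.4, 0.1]
grip_width: 60.2
```

Call:
carry_out(
  moves=[
    [0,0,0,0,0,0.8,0],
    [0,0,0,0,0,0.8,0],
    [0,0,0,0,0,0.8,0],
    [0,0,0,0,0,0.8,0],
  ],
)

```text
t: 1.78
tcp_pos: [470.8, -218.7, 250.5]
tcp_rot: [-3.141, 0.0, 0.107]
ft_force: [0.8, 0.1, -1.2]
grip_width: 44.1
```

```bash
cat > snap.py <<'E'
import sys,numpy as np,cv2
from cell import monitor,cams
def snap(n,tag):
    s=cams.snapshot(n);np.savez(f"{n}{tag}.npz",**{k:np.array(v) for k,v in s.items()})
    cv2.imwrite(f"pics/{n}{tag}.png",s["img"][:,:,::-1])
    st=monitor.read_state();print("t",round(st["t"],2),"pos",np.round(st["tcp_pos"],1),"rot",np.round(st["tcp_rot"],4),"q",np.round(st["q"],2),"w",round(st["grip_width"],1),"F",np.round(st["ft_force"],1))
    return s
if __name__=="__main__": snap(sys.argv[1],sys.argv[2])
E
python3 snap.py wrist 1
```

```text
t 1.82 pos [ 470.7 -218.9  250.5] rot [-3.1413e+00  1.0000e-04  1.0770e-01] q [ 0.06  0.31  0.35  1.89 -0.13  0.97 -0.99] w 44.2 F [0.1 0.1 0.5]
```

View pics/wrist1.png

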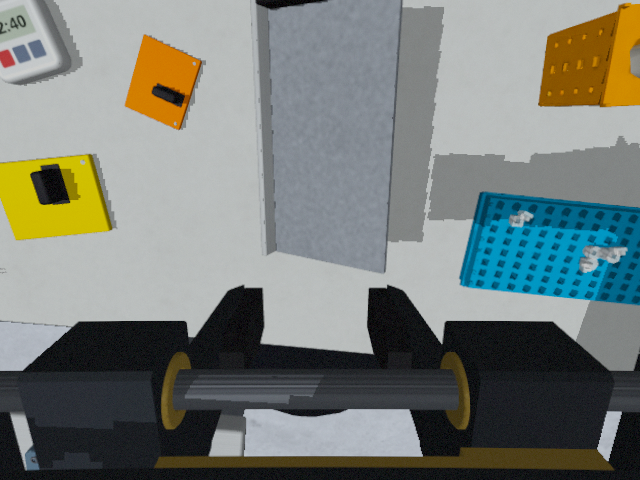

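The bed occupies columns 272-400 and rows 0-270. The ledge is at columns 256-272. The end stop is clipped at the top edge, so I'll shift forward 60 mm and look again.

Call:
carry_out(
  moves=[
    [0.15,0,0,0,0,0,0],
    [0.15,0,0,0,0,0,0],
    [0.15,0,0,0,0,0,0],
  ],
)

```text
t: 2.2
tcp_pos: [529.5, -213.5, 250.3]
tcp_rot: [-3.141, 0.001, 0.106]
ft_force: [0.7, 0.4, -0.6]
grip_width: 44.0
```

```bash
python3 snap.py wrist 2
python3 - <<'E'
import cv2;i=cv2.imread("pics/wrist2.png");cv2.imwrite("pics/wrist2c.png",cv2.resize(i[0:300,230:430],None,fx=2,fy=2))
E
```

```text
t 2.25 pos [ 529.  -213.8  250.5] rot [-3.1415e+00  8.0000e-04  1.0490e-01] q [ 0.05  0.4   0.34  1.76 -0.15  1.01 -1.03] w 44.3 F [-1.7  0.7  0.5]
```

View pics/wrist2c.png

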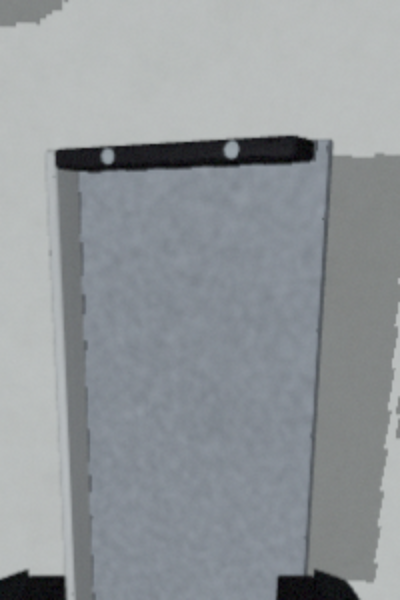

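```bash
cat > bed.py <<'E'
from h import *
s=load("wrist2.npz")
m=np.zeros((480,640),bool);m[100:270,285:380]=1
q=cloud(s,m);c=q.mean(0)
for _ in range(3):
    n=np.linalg.svd(q-c,full_matrices=False)[2][2];n*=np.sign(n[2]);k=abs((q-c)@n)<3;q=q[k];c=q.mean(0)
print("n",n,np.degrees(np.arccos(n[2])),"yaw",np.degrees(np.arctan2(-n[0],n[1])),len(q),"c",c)
g=cv2.cvtColor(s["img"],cv2.COLOR_RGB2GRAY).astype(float);g=cv2.GaussianBlur(g,(3,3),0)
for r in (110,150,200,250):
    print(r,g[r,250:282].astype(int).tolist())
for u in (290,330,370): print(u,g[60:95,u].astype(int).tolist())
def line(pts):
    l=cv2.fitLine(pts.astype(np.float32),cv2.DIST_HUBER,0,.01,.01).ravel();return l[3:],l[:3]
# ledge foot: strongest positive gradient between cols 258..280
L=[]
for r in range(100,265):
    d=g[r,2:]-g[r,:-2];seg=d[264:280];i=np.argmax(seg);L.append((264+i+1,r))
E=[]
for u in range(280,380):
    d=g[2:,u]-g[:-2,u];seg=d[70:92];i=np.argmax(seg);E.append((u,70+i+1))
print(L[::20],E[::15])
pl=toplane(s,L,n=n,p=c);pe=toplane(s,E,n=n,p=c)
a,da=line(pl);b,db=line(pe)
da*=np.sign(da[0]);db*=np.sign(-db[1])
print("ledge",a,da,"stop",b,db,"angle",np.degrees(np.arccos(da@db)))
# intersection
A=np.c_[da,-db];t=np.linalg.lstsq(A,b-a,rcond=None)[0];o=a+da*t[0];print("origin",o)
d=cloud(s,np.pad(np.ones((1,1),bool),((120,359),(0,639)))) if 0 else None
for r in (150,200):
    for u in range(252,284,2):
        mm=np.zeros((480,640),bool);mm[r-5:r+6,u]=1;p=cloud(s,mm)
        print(u,round(float(np.median((p-c)@n)),1),end="; ")
    print()
E
python3 bed.py
```

```text
n [-0.05443121  0.49803159  0.86544889] 30.065997879514153 yaw 6.237253721697048 16086 c [ 547.05277542 -225.72944807   61.57398274]
110 [185, 185, 183, 177, 173, 176, 177, 174, 164, 143, 123, 116, 115, 114, 113, 113, 113, 113, 111, 111, 122, 137, 143, 142, 142, 142, 141, 140, 139, 139, 139, 141]
150 [186, 186, 185, 186, 184, 178, 173, 176, 179, 175, 160, 137, 120, 115, 115, 114, 113, 113, 113, 113, 108, 102, 110, 130, 139, 140, 141, 142, 142, 140, 138, 137]
200 [188, 188, 188, 188, 188, 188, 186, 182, 177, 178, 182, 180, 169, 145, 124, 117, 117, 117, 116, 116, 116, 115, 112, 115, 128, 134, 134, 136, 138, 137, 136, 136]
250 [186, 186, 186, 186, 187, 187, 186, 186, 186, 185, 181, 178, 180, 182, 173, 150, 126, 117, 116, 116, 116, 116, 117, 119, 128, 137, 140, 138, 137, 138, 139, 140]
290 [188, 188, 188, 187, 187, 187, 186, 186, 186, 186, 187, 182, 135, 60, 29, 31, 29, 28, 29, 29, 27, 22, 15, 20, 56, 106, 134, 140, 141, 141, 141, 141, 141, 141, 141]
330 [187, 187, 188, 188, 188, 188, 188, 188, 184, 159, 101, 46, 29, 30, 30, 32, 34, 33, 28, 23, 19, 20, 39, 87, 132, 145, 143, 140, 139, 13
[... 383 characters left out ...]
), 260)] [(280, np.int64(85)), (295, np.int64(85)), (310, np.int64(84)), (325, np.int64(83)), (340, np.int64(83)), (355, np.int64(82)), (370, np.int64(82))]
ledge [ 540.8215  -171.87779   30.19257] [ 9.9395186e-01  1.0981465e-01 -6.8211561e-04] stop [ 630.3836   -213.67201    59.876324] [ 0.09105211 -0.8606428   0.5010025 ] angle 90.24932
origin [ 624.9783   -162.57991    30.134815]
252 -14.6; 254 -15.9; 256 15.2; 258 15.9; 260 15.8; 262 13.7; 264 10.8; 266 7.7; 268 5.4; 270 1.9; 272 0.2; 274 -0.2; 276 0.1; 278 -0.1; 280 0.2; 282 -0.1; 
252 -13.4; 254 -14.2; 256 -15.3; 258 -16.2; 260 15.7; 262 15.5; 264 13.9; 266 10.9; 268 7.7; 270 4.7; 272 1.2; 274 0.2; 276 -0.1; 278 0.1; 280 0.1; 282 -0.1;
```

Bed frame: origin about (625, -162.6, 30.1), yaw 6.25°, slope 30.07°, ledge 16 mm high. These match the given dimensions. Next I'll look at yellow.

Call:
carry_out(
  moves=[
    [-0.08,-0.67,0,0,0,-0.2,0],
    [-0.08,-0.67,0,0,0,-0.2,0],
    [-0.08,-0.67,0,0,0,-0.2,0],
    [-0.08,-0.67,0,0,0,-0.2,0],
    [-0.08,-0.67,0,0,0,-0.2,0],
    [-0.08,-0.67,0,0,0,-0.2,0],
    [-0.08,-0.67,0,0,0,-0.2,0],
  ],
)

```text
t: 3.12
tcp_pos: [469.9, 47.7, 250.9]
tcp_rot: [3.141, -0.0, 0.207]
ft_force: [0.9, -1.0, -0.0]
grip_width: 44.0
```

```bash
cat > tile.py <<'E'
import sys
from h import *
from snap import snap
def fit(s,col,box=None):
    m=mask(s,col,box)
    h=cv2.cvtColor(s["img"],cv2.COLOR_RGB2HSV)
    cl=cloud(s,m);
    # top-face pixels only: depth-derived height
    z=np.zeros(m.shape);v,u=np.nonzero(m);z[v,u]=toplane(s,np.c_[u,v],8)[:,2]
    cs,_=cv2.findContours(m.astype(np.uint8),0,2);ct=max(cs,key=cv2.contourArea)[:,0,:]
    p=toplane(s,ct,8);r=cv2.minAreaRect(p[:,:2].astype(np.float32))
    x0,y0,w,hh=cv2.boundingRect(ct)
    bm=np.zeros(m.shape,bool);bm[max(0,y0-20):y0+hh+20,max(0,x0-20):x0+w+20]=1
    # fin top: dark and height ~32
    k=bm&(h[...,2]<70);v,u=np.nonzero(k&(s["depth"]>0));f=cloud(s,k)
    t=f[(f[:,2]>29)&(f[:,2]<36)]
    fr=cv2.minAreaRect(t[:,:2].astype(np.float32)) if len(t)>20 else None
    ang=r[2]
    # y axis direction = short (80) side, close to world +x
    a=ang if r[1][0]<r[1][1] else ang-90
    a=(a+90)%180-90
    ar=np.radians(a);ya=np.array([np.cos(ar),np.sin(ar)]);xa=np.array([np.sin(ar),-np.cos(ar)])
    print(col,"slab",np.round(r[0],1),np.round(r[1],1),"yaw",round(a,2),"z",np.round(np.median(cl[:,2]),1))
    fs=np.array(r[0])+10*xa+14*ya
    print(" fin from slab",np.round(fs,1)," fin top",None if fr is None else (np.round(fr[0],1),np.round(fr[1],1),round(fr[2],1),len(t),round(float(np.median(t[:,2])),1)))
    return a,fs
if __name__=="__main__":
    s=snap("wrist",sys.argv[2]);fit(s,sys.argv[1])
E
python3 tile.py yellow 3
```

```text
t 3.17 pos [470.   47.5 250.8] rot [ 3.141e+00 -2.000e-04  2.067e-01] q [-0.37  0.22  0.2   1.99 -0.05  0.94 -1.51] w 44.2 F [-0.6  0.1  0.5]
yellow slab [436.1  48.9] [79.6 99.4] yaw 11.97 z 7.8
 fin from slab [451.8  42. ]  fin top (array([452. ,  42.2]), array([31.4, 11. ]), 12.1, 355, 31.6)
```

View pics/wrist3.png

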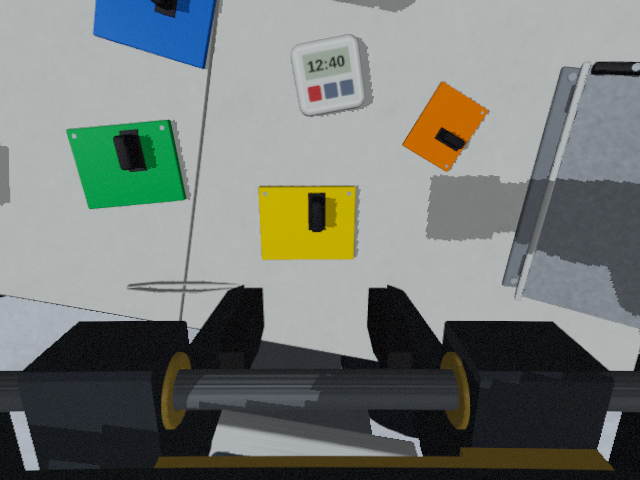

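Slab and fin estimates agree within 0.5 mm, with the fin at (452, 42) and yaw 12°. The yellow fin is at pixel (317,212). Descending.

Call:
carry_out(
  moves=[
    [-0.047,0.004,0.15,0,0,-0.007,0],
    [-0.047,0.004,0.3,0,0,-0.007,0],
    [-0.047,0.004,0.42,0,0,-0.007,0],
    [-0.047,0.004,0.5,0,0,-0.007,0],
    [-0.047,0.004,0.55,0,0,-0.007,0],
    [-0.047,0.004,0.58,0,0,-0.007,0],
    [-0.047,0.004,0.595,0,0,-0.007,0],
    [-0.047,0.004,0.595,0,0,-0.007,0],
  ],
)

```text
t: 4.18
tcp_pos: [452.1, 43.7, 12.9]
tcp_rot: [3.141, -0.0, 0.213]
ft_force: [-0.4, 0.3, 0.0]
grip_width: 43.8
```

Call:
carry_out(
  moves=[
    [0,0.004,0.005,0,0,0.005,0],
    [0,0.004,0.005,0,0,0.005,-1],
    [0,0.004,0.005,0,0,0.005,-1],
    [0,0.004,0.005,0,0,0.005,-1],
    [0,0.004,0.005,0,0,0.005,-1],
    [0,0.004,0.005,0,0,0.005,-1],
    [0,0.004,0.005,0,0,0.005,-1],
  ],
)

```text
t: 5.05
tcp_pos: [452.2, 42.5, 10.8]
tcp_rot: [-3.142, -0.0, 0.211]
ft_force: [-1.3, 0.7, 3.0]
grip_width: 11.7
```

Call:
carry_out(
  moves=[
    [0,0,-0.1,0,0,0,-1],
    [0,0,-0.25,0,0,0,-1],
    [0,0,-0.4,0,0,0,-1],
    [0,0,-0.4,0,0,0,-1],
  ],
)

```text
t: 5.55
tcp_pos: [454.9, 42.8, 174.4]
tcp_rot: [-3.141, -0.008, 0.21]
ft_force: [0.2, 0.5, -1.9]
grip_width: 11.8
```

```bash
python3 snap.py wrist 4
```

```text
t 5.6 pos [453.1  42.7 172. ] rot [-3.1413 -0.0039  0.2106] q [-0.37  0.31  0.21  2.11 -0.09  0.73 -1.46] w 11.5 F [-0.5 -0.5 -3. ]
```

View pics/wrist4.png

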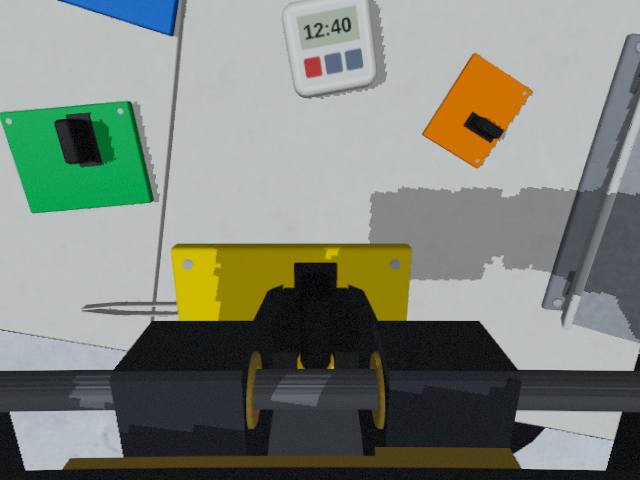

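```bash
cat > go.py <<'E'
import sys
from h import *
from cell import monitor
O=np.array([625.0,-162.6,30.1]);psi=np.radians(6.25);al=np.radians(30.05)
by=np.array([np.cos(psi),np.sin(psi),0]);u=np.array([np.sin(psi),-np.cos(psi),0])
bx=u*np.cos(al)+np.array([0,0,np.sin(al)]);bz=np.cross(bx,by)
B=np.c_[bx,by,bz]
def toolpose(origin,tilt,off):
    """tile underside-centre at bed coords origin, tilted by tilt deg about bed x; off=tile underside centre in tool frame"""
    t=np.radians(tilt)
    Rt=Ro.from_rotvec([t,0,0]).as_matrix()   # +: y side rises
    T=B@Rt                                    # tile axes in world
    R=np.c_[T[:,1],T[:,0],-T[:,2]]
    return O+B@np.asarray(origin,float)-R@np.asarray(off,float),R
def move(p,R):
    st=monitor.read_state();P=np.array(st["tcp_pos"]);C=Ro.from_euler("xyz",st["tcp_rot"]).as_matrix()
    d=C.T@(np.asarray(p)-P);rv=Ro.from_matrix(C.T@R).as_rotvec(degrees=True)
    print("target",np.round(p,1),"rpy",np.round(Ro.from_matrix(R).as_euler("xyz"),4),"row",np.round(d/400,4),np.round(rv/30,4))
def where(off):
    st=monitor.read_state();P=np.array(st["tcp_pos"]);C=Ro.from_euler("xyz",st["tcp_rot"]).as_matrix()
    b=B.T@(P+C@np.asarray(off,float)-O);T=B.T@C;Rt=np.c_[T[:,1],T[:,0],-T[:,2]]
    print("t",round(st["t"],2),"tile in bed",np.round(b,2),"rotvec deg",np.round(Ro.from_matrix(Rt).as_rotvec(degrees=True),2),"F bed",np.round(B.T@st["ft_force"],1),"w",round(st["grip_width"],1),"q",np.round(st["q"],2))
E
python3 - <<'E'
from go import *
off=[-14,-10,10.8]
p,R=toolpose([53,-42,90],0,off);move(p,R);where(off)
E
```

```text
target [ 597.6 -169.7  148.9] rpy [2.6171 0.     0.1091] row [0.242  0.5947 0.0587] [-1.0017 -0.0581  0.1875]
t 5.6 tile in bed [-134.58 -163.4   229.31] rotvec deg [ 1.74 30.05  5.62] F bed [-1.1 -0.6 -2.8] w 11.5 q [-0.37  0.31  0.21  2.11 -0.09  0.73 -1.46]
```

Call:
carry_out(
  moves=[
    [0.03,0.08,0,-0.1,0,0,-1],
    [0.08,0.2,0,-0.3,-0.02,0.05,-1],
    [0.13,0.33,0.02,-0.55,-0.03,0.1,-1],
    [0.18,0.45,0.04,-0.8,-0.05,0.15,-1],
    [0.22,0.54,0.055,-0.95,-0.06,0.18,-1],
    [0.242,0.595,0.059,-1,-0.06,0.187,-1],
    [0.242,0.595,0.059,-1,-0.06,0.187,-1],
    [0.242,0.595,0.059,-1,-0.06,0.187,-1],
  ],
)

```text
t: 6.6
tcp_pos: [595.6, -169.8, 146.8]
tcp_rot: [2.619, 0.006, 0.109]
ft_force: [0.5, -0.5, -1.0]
grip_width: 11.7
```

```bash
python3 snap.py wrist 5
python3 - <<'E'
from go import *
off=[-14,-10,10.8]
where(off)
p,R=toolpose([53,-42,20],0,off);move(p,R)
E
```

```text
t 6.65 pos [ 595.9 -169.5  147.1] rot [2.619  0.005  0.1089] q [-0.44  0.65  0.52  1.85  0.34  0.69 -1.75] w 12.0 F [-0.1 -0.3  0.1]
t 6.65 tile in bed [ 51.8  -43.78  88.66] rotvec deg [-0.26  0.11  0.13] F bed [ 0.3 -0.2 -0. ] w 12.0 q [-0.44  0.65  0.52  1.85  0.34  0.69 -1.75]
target [ 601.4 -204.5   88.3] rpy [2.6171 0.     0.1091] row [0.005  0.0034 0.1714] [-0.0037  0.0085  0.0045]
```

View pics/wrist5.png

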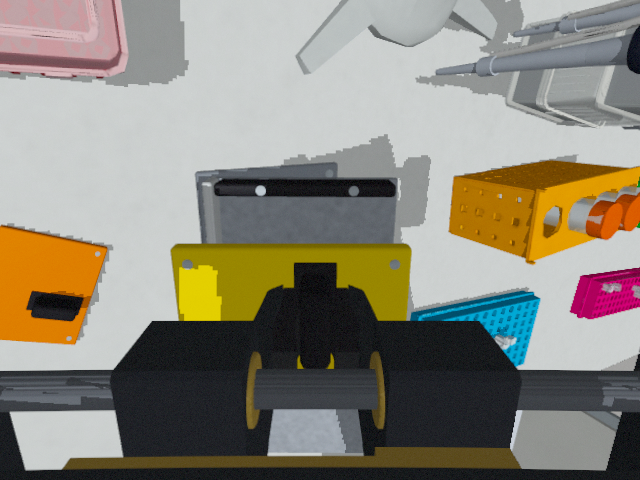

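Call:
carry_out(
  moves=[
    [0.005,0.003,0.05,0,0.008,0.004,-1],
    [0.005,0.003,0.1,0,0.008,0.004,-1],
    [0.005,0.003,0.15,0,0.008,0.004,-1],
    [0.005,0.003,0.18,0,0.008,0.004,-1],
    [0.005,0.003,0.195,0,0.008,0.004,-1],
    [0.005,0.003,0.195,0,0.008,0.004,-1],
  ],
)

```text
t: 7.4
tcp_pos: [602.4, -209.9, 80.0]
tcp_rot: [2.617, 0.001, 0.109]
ft_force: [1.0, 0.1, -2.3]
grip_width: 11.8
```

```bash
python3 snap.py wrist 6
python3 - <<'E'
from go import *
off=[-14,-10,10.8]
where(off)
p,R=toolpose([52,-41.5,1],0,off);move(p,R)
E
```

```text
t 7.45 pos [ 602.7 -209.6   80.3] rot [ 2.6173 -0.      0.1094] q [-0.36  0.78  0.51  1.84  0.34  0.55 -1.75] w 11.6 F [ 1.1  0.9 -1.1]
t 7.45 tile in bed [ 53.52 -41.24  10.45] rotvec deg [0.01 0.01 0.02] F bed [-1.2  1.2 -0.6] w 11.6 q [-0.36  0.78  0.51  1.84  0.34  0.55 -1.75]
target [ 602.9 -213.1   71.4] rpy [2.6171 0.     0.1091] row [-0.0007 -0.0038  0.0236] [-0.0003 -0.0004  0.0006]
```

View pics/wrist6.png

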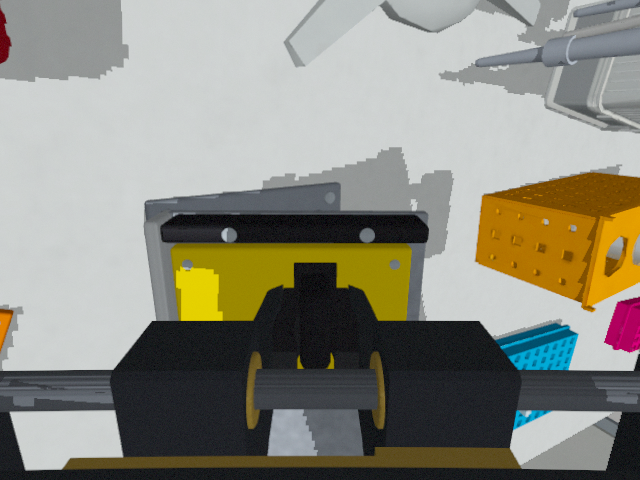

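Call:
carry_out(
  moves=[
    [0,-0.003,0.01,0,0,0,-1],
    [0,-0.004,0.017,0,0,0,-1],
    [0,-0.004,0.021,0,0,0,-1],
    [0,-0.004,0.0235,0,0,0,-1],
    [0,-0.004,0.0235,0,0,0,-1],
  ],
)

```text
t: 8.07
tcp_pos: [602.9, -213.1, 71.2]
tcp_rot: [2.617, 0.0, 0.109]
ft_force: [-0.1, 0.6, -1.5]
grip_width: 11.6
```

Call:
carry_out(
  moves=[
    [0,0,0.002,0,0,0,-1],
    [0,0,0.004,0,0,0,-1],
    [0,0,0.004,0,0,0,-1],
  ],
)

```text
t: 8.45
tcp_pos: [603.1, -213.3, 70.8]
tcp_rot: [2.617, 0.0, 0.109]
ft_force: [-5.3, 6.3, 10.7]
grip_width: 11.8
```

Run:
```python
from go import *
off=[-14,-10,10.8]
where(off)
```

```text
t 8.45 tile in bed [ 51.96 -41.32   0.42] rotvec deg [-0.01  0.01  0.  ] F bed [-0.6 -4.6 12.7] w 11.8 q [-0.35  0.8   0.5   1.84  0.34  0.53 -1.75]
```

Call:
carry_out(
  moves=[
    [0,-0.001,-0.002,0,0,0,-1],
    [0,-0.003,-0.002,0,0,0,-1],
    [0.001,-0.006,-0.002,0,0,0,-1],
    [0.001,-0.006,-0.002,0,0,0,-1],
  ],
)

```text
t: 8.95
tcp_pos: [603.3, -212.6, 70.5]
tcp_rot: [2.615, -0.0, 0.108]
ft_force: [-2.2, 0.6, 8.0]
grip_width: 12.1
```

Run:
```python
from go import *
off=[-14,-10,10.8]
where(off)
```

```text
t 8.95 tile in bed [ 51.18 -41.05   0.42] rotvec deg [-0.02 -0.09 -0.04] F bed [ 3.3 -2.1  7.3] w 12.1 q [-0.36  0.8   0.5   1.84  0.34  0.53 -1.75]
```

Call:
carry_out(
  moves=[
    [0.002,-0.001,-0.001,0,0,0,-1],
    [0.004,-0.002,-0.001,0,0,0,-1],
    [0.004,-0.002,-0.001,0,0,0,-1],
  ],
)

```text
t: 9.32
tcp_pos: [604.1, -210.8, 69.5]
tcp_rot: [2.617, 0.001, 0.108]
ft_force: [-2.6, 0.7, 4.8]
grip_width: 11.8
```

```bash
python3 snap.py wrist 7
python3 - <<'E'
from go import *
off=[-14,-10,10.8]
where(off)
import cv2;i=cv2.imread("pics/wrist7.png");cv2.imwrite("pics/wrist7c.png",cv2.resize(i[180:330,130:450],None,fx=2.5,fy=2.5))
E
```

```text
t 9.38 pos [ 604.1 -210.8   69.5] rot [2.6166e+00 1.2000e-03 1.0840e-01] q [-0.36  0.8   0.5   1.84  0.34  0.53 -1.75] w 11.7 F [-2.9  0.7  5.2]
t 9.38 tile in bed [ 49.23 -40.04   0.45] rotvec deg [-0.08 -0.03  0.  ] F bed [ 1.7 -2.8  5. ] w 11.7 q [-0.36  0.8   0.5   1.84  0.34  0.53 -1.75]
```

View pics/wrist7c.png

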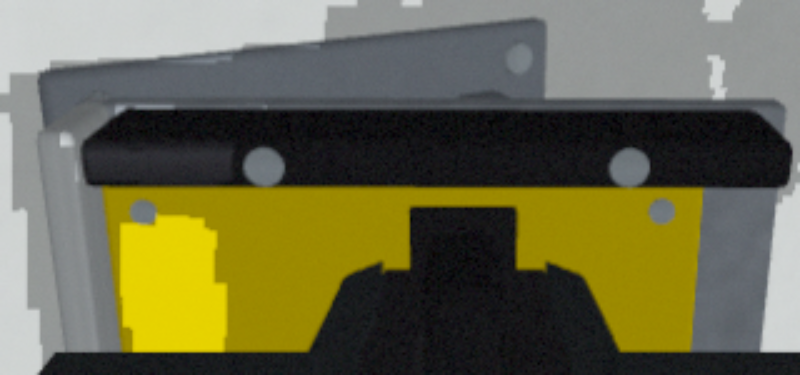

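Call:
carry_out(
  moves=[
    [0,0,0,0,0,0,-0.3],
    [0,0,0,0,0,0,0],
    [0,0,0,0,0,0,0],
    [0,0,0,0,0,0,0],
    [0,0,-0.04,0,0,0,0],
    [0,0,-0.12,0,0,0,0],
    [0,0,-0.25,0,0,0,0],
    [0,0,-0.35,0,0,0,0],
    [0,0,-0.35,0,0,0,0],
  ],
)

```text
t: 10.5
tcp_pos: [599.2, -138.1, 193.6]
tcp_rot: [2.619, -0.006, 0.113]
ft_force: [0.3, -0.2, -0.1]
grip_width: 44.2
```

```bash
python3 snap.py wrist 8
cat > placed.py <<'E'
from go import *
def placed(s,col,box=None,tilt=0,zc=8):
    m=mask(s,col,box);cs,_=cv2.findContours(m.astype(np.uint8),0,2);ct=np.vstack([c[:,0,:] for c in cs])
    q=cloud(s,m);b=(q-O)@B
    c=b.mean(0);
    for _ in range(3):
        n=np.linalg.svd(b-c,full_matrices=False)[2][2];n*=np.sign(n[2]);b=b[abs((b-c)@n)<3];c=b.mean(0)
    print(col,"top normal in bed",np.round(n,3),"tilt deg",np.round(np.degrees(np.arctan2(-n[1],n[2])),2),"z range",np.round(np.percentile(b[:,2],[2,50,98]),1))
    nw=B@n;p=toplane(s,ct,n=nw,p=O+B@c);pb=(p-O)@B
    r=cv2.minAreaRect(pb[:,:2].astype(np.float32))
    print("  rect bed xy",np.round(r[0],1),np.round(r[1],1),round(r[2],2),"x",np.round(np.percentile(pb[:,0],[1,99]),1),"y",np.round(np.percentile(pb[:,1],[1,99]),1))
E
python3 - <<'E'
from placed import *
placed(load("wrist8.npz"),"yellow")
E
```

```text
t 10.55 pos [ 597.9 -139.4  191.9] rot [ 2.6183 -0.0028  0.111 ] q [-0.51  0.58  0.53  1.83  0.34  0.79 -1.76] w 43.9 F [ 0.1 -0.5 -0.9]
yellow top normal in bed [ 0.001 -0.     1.   ] tilt deg 0.02 z range [6.6 8.1 9.5]
  rect bed xy [ 49.6 -41. ] [79.  99.6] 89.91 x [-0.2 99.3] y [-80.4  -1.4]
```

View pics/wrist8.png

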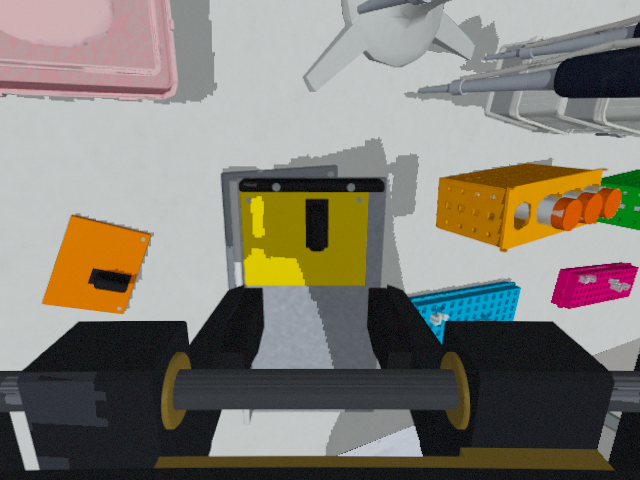

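Yellow lies flat (tilt 0.0°) at x -0.2 to 99.3 and y -80.4 to -1.4 in bed coordinates, and it is square. Next is green.

Run:
```python
from go import *
R=Ro.from_euler("xyz",[np.pi,0,.3]).as_matrix()
move([490,246,250],R)
```

```text
target [490 246 250] rpy [3.1416 0.     0.3   ] row [-0.161  -0.7825 -0.6196] [ 0.9969  0.0893 -0.3541]
```

Call:
carry_out(
  moves=[
    [-0.161,-0.782,-0.62,0.997,0.089,-0.354,0],
    [-0.161,-0.782,-0.62,0.997,0.089,-0.354,0],
    [-0.161,-0.782,-0.62,0.997,0.089,-0.354,0],
    [-0.161,-0.782,-0.62,0.997,0.089,-0.354,0],
    [-0.161,-0.782,-0.62,0.997,0.089,-0.354,0],
    [-0.161,-0.782,-0.62,0.997,0.089,-0.354,0],
    [-0.161,-0.782,-0.62,0.997,0.089,-0.354,0],
    [-0.161,-0.782,-0.62,0.997,0.089,-0.354,0],
    [-0.161,-0.782,-0.62,0.997,0.089,-0.354,0],
  ],
)

```text
t: 11.68
tcp_pos: [490.2, 242.6, 247.7]
tcp_rot: [3.14, 0.005, 0.296]
ft_force: [-0.1, -0.1, 0.0]
grip_width: 44.1
```

```bash
python3 tile.py green 9
python3 - <<'E'
from tile import *
s=load("wrist9.npz")
a,fs=fit(s,"green")
from go import *
move([fs[0],fs[1],10.8],Ro.from_euler("xyz",[np.pi,0,np.radians(a)]).as_matrix())
E
```

```text
t 11.72 pos [490.4 242.4 247.9] rot [3.1397 0.0046 0.295 ] q [-0.65  0.35  0.14  1.81 -0.06  0.99 -1.77] w 43.9 F [ 0.4 -0.4  0.1]
green slab [458.5 237.3] [79.1 98.7] yaw 17.46 z 7.8
 fin from slab [474.8 232. ]  fin top (array([474.9, 231.8]), array([31.3, 10.8]), 17.0, 362, 31.4)
green slab [458.5 237.3] [79.1 98.7] yaw 17.46 z 7.8
 fin from slab [474.8 232. ]  fin top (array([474.9, 231.8]), array([31.3, 10.8]), 17.0, 362, 31.4)
target [474.8 232.   10.8] rpy [3.1416 0.     0.3047] row [-0.042   0.0125  0.5929] [ 0.0036  0.0089 -0.0185]
```

View pics/wrist9.png

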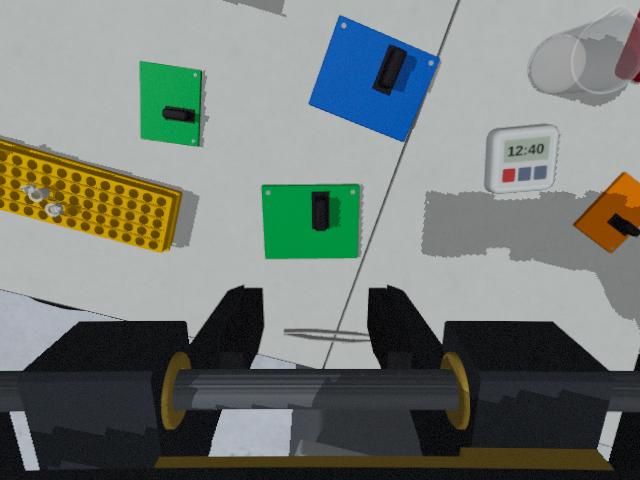

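The larger green is centred at pixel (311,221), and the small decoy is at (170,103). Fin estimates agree. Picking.

Call:
carry_out(
  moves=[
    [-0.042,0.0125,0.15,0.004,0.009,-0.018,0],
    [-0.042,0.0125,0.3,0.004,0.009,-0.018,0],
    [-0.042,0.0125,0.42,0.004,0.009,-0.018,0],
    [-0.042,0.0125,0.5,0.004,0.009,-0.018,0],
    [-0.042,0.0125,0.55,0.004,0.009,-0.018,0],
    [-0.042,0.0125,0.575,0.004,0.009,-0.018,0],
    [-0.042,0.0125,0.588,0.004,0.009,-0.018,0],
    [-0.042,0.0125,0.588,0.004,0.009,-0.018,0],
  ],
)

```text
t: 12.72
tcp_pos: [475.0, 234.6, 13.8]
tcp_rot: [-3.14, -0.002, 0.307]
ft_force: [-0.6, -0.1, -0.0]
grip_width: 44.1
```

Run:
```python
from go import *
move([474.85,231.9,10.8],Ro.from_euler("xyz",[np.pi,0,np.radians(17.3)]).as_matrix())
```

```text
target [474.8 231.9  10.8] rpy [3.1416 0.     0.3019] row [-0.0024  0.0064  0.0074] [-0.0031 -0.0036  0.0097]
```

Call:
carry_out(
  moves=[
    [-0.0024,0.0064,0.0074,-0.003,-0.003,0.01,0],
    [-0.0024,0.0064,0.0074,-0.003,-0.003,0.01,-1],
    [-0.0024,0.0064,0.0074,-0.003,-0.003,0.01,-1],
    [-0.0024,0.0064,0.0074,-0.003,-0.003,0.01,-1],
    [-0.0024,0.0064,0.0074,-0.003,-0.003,0.01,-1],
    [-0.0024,0.0064,0.0074,-0.003,-0.003,0.01,-1],
    [-0.0024,0.0064,0.0074,-0.003,-0.003,0.01,-1],
  ],
)

```text
t: 13.6
tcp_pos: [474.5, 232.3, 10.6]
tcp_rot: [-3.141, 0.0, 0.302]
ft_force: [-0.4, 0.3, 2.4]
grip_width: 11.8
```

Call:
carry_out(
  moves=[
    [0,0,-0.1,0,0,0,-1],
    [0,0,-0.25,0,0,0,-1],
    [0,0,-0.4,0,0,0,-1],
    [0,0,-0.45,0,0,0,-1],
    [0,0,-0.45,0,0,0,-1],
  ],
)

```text
t: 14.22
tcp_pos: [475.2, 232.5, 191.7]
tcp_rot: [-3.141, -0.003, 0.302]
ft_force: [-0.5, -0.2, -1.2]
grip_width: 12.1
```

```bash
python3 snap.py wrist 10
python3 - <<'E'
from go import *
off=[-14,-10,10.8]
p,R=toolpose([52,-95,70],8.3,off);move(p,R)
E
```

```text
t 14.28 pos [474.2 232.1 190.2] rot [-3.1414e+00  2.0000e-04  3.0240e-01] q [-0.65  0.39  0.13  1.91 -0.07  0.84 -1.75] w 11.7 F [-0.5  0.8 -2.3]
target [ 544.1 -183.8  132.7] rpy [ 2.6125 -0.1253  0.182 ] row [-0.1428  1.0445  0.1433] [-1.0227  0.173   0.2877]
```

View pics/wrist10.png

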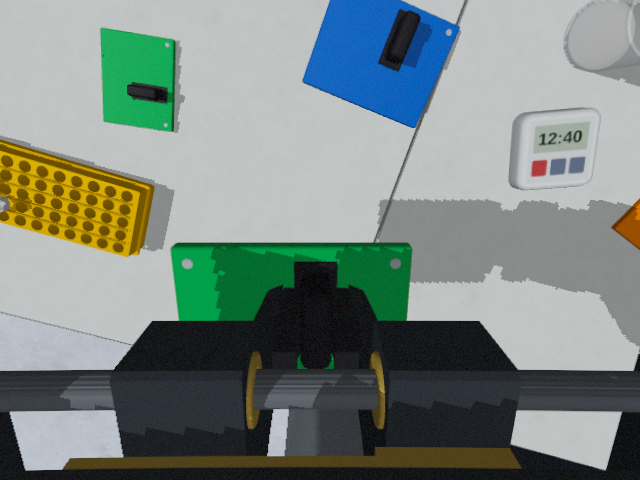

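Call:
carry_out(
  moves=[
    [-0.01,0.08,0,-0.05,0,0,-1],
    [-0.03,0.2,0,-0.15,0.02,0.04,-1],
    [-0.05,0.34,0,-0.3,0.05,0.08,-1],
    [-0.07,0.48,0,-0.45,0.07,0.12,-1],
    [-0.09,0.62,0.02,-0.6,0.1,0.16,-1],
    [-0.11,0.76,0.05,-0.75,0.13,0.21,-1],
    [-0.125,0.88,0.08,-0.87,0.15,0.25,-1],
    [-0.13,0.96,0.1,-0.95,0.16,0.27,-1],
    [-0.13,0.96,0.1,-0.95,0.16,0.27,-1],
  ],
)

```text
t: 15.4
tcp_pos: [536.6, -153.1, 148.7]
tcp_rot: [2.647, -0.109, 0.183]
ft_force: [-0.6, -0.1, -1.3]
grip_width: 11.8
```

Run:
```python
from go import *
off=[-13.8,-10,10.8]
where(off)
p,R=toolpose([52.5,-96,30],8.4,off);move(p,R)
```

```text
t 15.4 tile in bed [ 32.65 -99.29 100.01] rotvec deg [7.51 1.97 0.66] F bed [-0.6 -0.6 -1.1] w 11.8 q [-0.52  0.51  0.55  2.11  0.49  0.47 -1.9 ]
target [ 545.1 -204.3   98.4] rpy [ 2.6124 -0.1268  0.1829] row [-0.0159  0.0549  0.1714] [-0.0669  0.0296  0.0172]
```

Call:
carry_out(
  moves=[
    [-0.008,0.028,0,-0.067,0.03,0.017,-1],
    [-0.016,0.055,0.03,-0.067,0.03,0.017,-1],
    [-0.016,0.055,0.08,-0.067,0.03,0.017,-1],
    [-0.016,0.055,0.13,-0.067,0.03,0.017,-1],
    [-0.016,0.055,0.16,-0.067,0.03,0.017,-1],
    [-0.016,0.055,0.171,-0.067,0.03,0.017,-1],
    [-0.016,0.055,0.171,-0.067,0.03,0.017,-1],
  ],
)

```text
t: 16.27
tcp_pos: [548.1, -200.9, 100.1]
tcp_rot: [2.615, -0.132, 0.187]
ft_force: [0.2, -0.7, -1.4]
grip_width: 11.9
```

```bash
python3 snap.py wrist 11;python3 - <<'E'
from go import *
off=[-13.8,-10,10.8]
where(off)
p,R=toolpose([52,-95.6,7.5],8.4,off);move(p,R)
E
```

```text
t 16.32 pos [ 548.3 -200.7  100.3] rot [ 2.6149 -0.1328  0.1867] q [-0.47  0.65  0.6   2.11  0.55  0.28 -1.95] w 11.8 F [ 0.9 -1.  -2.5]
t 16.32 tile in bed [ 50.72 -92.38  33.25] rotvec deg [8.81 0.17 0.03] F bed [-0.3  0.8 -2.7] w 11.8 q [-0.47  0.65  0.6   2.11  0.55  0.28 -1.95]
target [ 546.7 -215.    78.6] rpy [ 2.6124 -0.1268  0.1829] row [-0.0176  0.0033  0.0625] [-0.0057 -0.0135  0.0005]
```

View pics/wrist11.png

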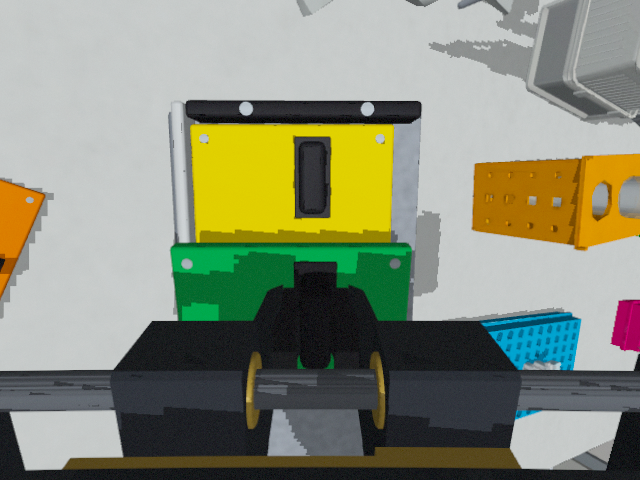

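```bash
cat > kin.py <<'E'
import numpy as np
from scipy.spatial.transform import Rotation as Ro
from scipy.optimize import least_squares
S=[([-0.06620501,0.5369741,-0.00444623,1.53859107,0.0025988,1.06728746,-0.07120793],[649.6,0,238.1],[-3.1403,0,1.5709]),
([0.06,0.31,0.35,1.89,-0.13,0.97,-0.99],[470.7,-218.9,250.5],[-3.1413,1e-4,.1077]),
([0.05,0.4,0.34,1.76,-0.15,1.01,-1.03],[529,-213.8,250.5],[-3.1415,8e-4,.1049]),
([-0.37,0.22,0.2,1.99,-0.05,0.94,-1.51],[470,47.5,250.8],[3.141,-2e-4,.2067]),
([-0.37,0.31,0.21,2.11,-0.09,0.73,-1.46],[453.1,42.7,172],[-3.1413,-.0039,.2106]),
([-0.44,0.65,0.52,1.85,0.34,0.69,-1.75],[595.9,-169.5,147.1],[2.619,.005,.1089]),
([-0.36,0.78,0.51,1.84,0.34,0.55,-1.75],[602.7,-209.6,80.3],[2.6173,0,.1094]),
([-0.51,0.58,0.53,1.83,0.34,0.79,-1.76],[597.9,-139.4,191.9],[2.6183,-.0028,.111]),
([-0.65,0.35,0.14,1.81,-0.06,0.99,-1.77],[490.4,242.4,247.9],[3.1397,.0046,.295]),
([-0.65,0.39,0.13,1.91,-0.07,0.84,-1.75],[474.2,232.1,190.2],[-3.1414,2e-4,.3024]),
([-0.47,0.65,0.6,2.11,0.55,0.28,-1.95],[548.3,-200.7,100.3],[2.6149,-.1328,.1867])]
def rz(a):c,s=np.cos(a),np.sin(a);return np.array([[c,-s,0],[s,c,0],[0,0,1]])
def ry(a):c,s=np.cos(a),np.sin(a);return np.array([[c,0,s],[0,1,0],[-s,0,c]])
def fk(q,P):
    d1,L1,L2,L3,a1,a2,a3,y0,o1,o7,b1,b2=P
    R=rz(q[0]+o1);p=np.array([0,0,d1])
    R=R@ry(q[1])@rz(q[2]);p=p+R@[a1,b1,L1]
    R=R@ry(q[3]);p=p+R@[a2,0,0]
    R=R@rz(q[4]);p=p+R@[0,b2,L2]
    R=R@ry(q[5]);p=p+R@[a3,0,0]
    R=R@rz(q[6]+o7);p=p+R@[0,0,L3]
    return p,R
def res(P):
    r=[]
    for q,p,e in S:
        a,R=fk(q,P);r+=list(a-p)+list(100*(R-Ro.from_euler("xyz",e).as_matrix()).ravel())
    return np.array(r)
best=None
for o1 in (0,np.pi):
  for o7 in (0,np.pi/2,np.pi,-np.pi/2):
    s=least_squares(res,[300,400,400,200,0,0,0,0,o1,o7,0,0])
    if best is None or s.cost<best.cost:best=s
P=best.x
if __name__=="__main__":
    print(best.cost,np.round(P,3));
    for q,p,e in S:
        a,R=fk(q,P);print(np.round(a-p,1),np.round(np.degrees(Ro.from_matrix(R.T@Ro.from_euler("xyz",e).as_matrix()).magnitude()),1))
E
python3 kin.py
```

```text
419284.7513123098 [-7.86843000e+02  1.02157200e+03  2.05743000e+02  1.22404000e+02
 -2.71147000e+02 -2.51818000e+02  4.69990000e+01 -2.63137887e+06
 -3.49000000e-01  3.93400000e+00  3.39436000e+02 -6.59920000e+01]
[-40.1  30.6 -10.6] 155.4
[-172.8  380.8   14.4] 12.0
[-137.4  337.9   25.3] 13.1
[-165.1   33.7   -9.8] 1.0
[-67.1 -30.4   7.8] 0.3
[-17.   -9.7  -3.4] 57.8
[ 95.7  -5.9 -21.5] 58.2
[-88.6 -25.4  -1.5] 57.4
[ -94.2 -375.4    7. ] 8.7
[ -44.5 -411.6   15.9] 10.2
[ 19.4  45.1 -23.5] 50.7
```

```bash
python3 - <<'E'
t=open('kin.py').read()
t=t.replace("def fk(q,P):","SG=np.ones(7)\ndef fk(q,P):\n    q=np.asarray(q)*SG")
i=t.index("best=None");j=t.index("P=best.x")
t=t[:i]+'''import itertools
best=None
if 1:
  for sg in itertools.product((1,-1),repeat=4):
    SG=np.array([sg[0],1,sg[1],1,sg[2],1,sg[3]],float)
    for o7 in (0,np.pi/2,np.pi,-np.pi/2):
      s=least_squares(res,[300,400,400,200,0,0,0,0,0,o7,0,0],max_nfev=40)
      if best is None or s.cost<best.cost:best=s;BS=SG.copy()
SG=BS
'''+t[j:]
t=t.replace('print(best.cost,','print(SG,best.cost,')
open('kin.py','w').write(t)
E
python3 kin.py
```

```text
[-1.  1. -1.  1. -1.  1. -1.] 109.67934658900182 [ 3.2277700e+02  5.0990700e+02  4.4481400e+02  3.1732200e+02
  1.1320000e+01 -1.4538000e+01  1.4117000e+01 -1.4110521e+04
 -5.0000000e-03  1.5630000e+00 -4.2742000e+01 -3.9100000e-01]
[ 4.3 -1.2 -2.8] 0.2
[-3.3  4.3 -0.2] 0.6
[-4.4 -1.8  0.7] 0.4
[ 0.5 -0.5 -0.1] 0.3
[ 2.1 -0.5 -3.3] 0.5
[-2.9 -0.7  1.6] 0.3
[ 0.6 -2.2  0.6] 0.4
[-3.8  4.6  1.4] 0.2
[ 1.1 -0.2  1.2] 0.4
[3.3 6.7 0.5] 0.4
[ 0.6 -0.8  0.4] 0.3
```

```bash
cat > ik.py <<'E'
from kin import *
lo=np.array([-2.7,-.37,-1.27,.24,-1.31,.19,-2.76]);hi=np.array([2.7,2.16,1.26,2.4,4.45,1.91,2.76])
def ik(p,R,q0,w=0.0,q3=None):
    def f(q):
        a,B=fk(q,P);r=list((a-p)/5)+list(20*(B-R).ravel())
        if q3 is not None:r.append(20*(q[2]-q3))
        return np.array(r)
    return least_squares(f,np.clip(q0,lo+1e-3,hi-1e-3),bounds=(lo,hi))
E
python3 - <<'E'
from ik import *
from go import *
from cell import monitor
off=[-13.8,-10,10.8]
q=np.array(monitor.read_state()["q"])
for nm,o,t in (("green",[50.5,-95.6,5.84],8.4),("blue",[50.5,-151,5.84],8.4),("blueflat",[50.5,-151,5.84],4)):
    p,R=toolpose(o,t,off);print(nm,np.round(p,1))
    for q3 in np.arange(-1.2,1.25,.2):
        s=ik(p,R,q,q3=q3)
        e=np.linalg.norm(fk(s.x,P)[0]-p)
        if s.cost<1: print(round(q3,1),round(s.cost,3),round(e,1),np.round(s.x,2))
E
```

```text
green [ 546.7 -214.5   76.4]
-1.2 0.0 0.0 [ 0.9   0.94 -1.2   2.13  1.61  1.32 -2.59]
-1.0 0.0 0.0 [ 0.78  0.8  -1.    2.13  1.54  1.13 -2.61]
-0.8 0.0 0.0 [ 0.64  0.7  -0.8   2.13  1.48  0.97 -2.61]
-0.6 0.0 0.0 [ 0.49  0.64 -0.6   2.13  1.42  0.84 -2.61]
-0.4 0.0 0.0 [ 0.34  0.6  -0.4   2.13  1.37  0.73 -2.6 ]
-0.2 0.0 0.0 [ 0.18  0.59 -0.2   2.12  1.3   0.63 -2.57]
-0.0 0.0 0.0 [ 0.01  0.59 -0.    2.12  1.23  0.53 -2.53]
0.2 0.0 0.0 [-0.15  0.61  0.2   2.12  1.12  0.43 -2.46]
0.4 0.0 0.0 [-0.3   0.65  0.4   2.12  0.94  0.32 -2.31]
0.6 0.0 0.0 [-0.44  0.71  0.6   2.11  0.56  0.23 -1.97]
0.8 0.0 0.0 [-0.56  0.8   0.8   2.1  -0.22  0.19 -1.22]
1.0 0.0 0.0 [-0.67  0.93  1.    2.11 -1.    0.29 -0.48]
1.2 0.145 0.7 [-0.75  1.1   1.19  2.11 -1.31  0.49 -0.24]
blue [ 491.6 -220.6   76.4]
-1.2 0.0 0.0 [ 0.96  0.88 -1.2   2.26  1.61  1.27 -2.66]
-1.0 0.0 0.0 [ 0.83  0.74 -1.    2.26  1.56  1.08 -2.69]
-0.8 0.0 0.0 [ 0.68  0.64 -0.8   2.26  1.53  0.93 -2.7 ]
-0.6 0.0 0.0 [ 0.53  0.58 -0.6   2.26  1.49  0.8  -2.71]
-0.4 0.0 0.0 [ 0.36  0.55 -0.4   2.26  1.46  0.69 -2.71]
-0.2 0.0 0.0 [ 0.2   
[... 385 characters left out ...]
.2   1.54  1.33 -2.61]
-1.0 0.0 0.0 [ 0.81  0.76 -1.    2.2   1.47  1.14 -2.62]
-0.8 0.0 0.0 [ 0.67  0.67 -0.8   2.2   1.42  0.98 -2.61]
-0.6 0.0 0.0 [ 0.51  0.61 -0.6   2.2   1.36  0.86 -2.6 ]
-0.4 0.0 0.0 [ 0.35  0.57 -0.4   2.2   1.31  0.75 -2.58]
-0.2 0.0 0.0 [ 0.19  0.55 -0.2   2.2   1.25  0.65 -2.55]
-0.0 0.0 0.0 [ 0.02  0.56 -0.    2.19  1.17  0.55 -2.5 ]
0.2 0.0 0.0 [-0.14  0.57  0.2   2.19  1.07  0.46 -2.42]
0.4 0.0 0.0 [-0.3   0.61  0.4   2.19  0.91  0.36 -2.28]
0.6 0.0 0.0 [-0.45  0.68  0.6   2.18  0.58  0.27 -1.99]
0.8 0.0 0.0 [-0.57  0.77  0.8   2.17 -0.07  0.22 -1.36]
1.0 0.0 0.0 [-0.68  0.89  1.    2.18 -0.85  0.28 -0.61]
1.2 0.0 0.0 [-0.76  1.09  1.2   2.19 -1.3   0.48 -0.21]
```

Call:
carry_out(
  moves=[
    [-0.01,0.003,0,-0.005,-0.013,0,-1],
    [-0.0176,0.003,0.01,-0.005,-0.013,0,-1],
    [-0.0176,0.003,0.025,-0.005,-0.013,0,-1],
    [-0.0176,0.003,0.035,-0.005,-0.013,0,-1],
    [-0.0176,0.003,0.035,-0.005,-0.013,0,-1],
  ],
)

```text
t: 16.95
tcp_pos: [544.2, -210.0, 87.5]
tcp_rot: [2.612, -0.126, 0.183]
ft_force: [0.4, -0.2, -1.3]
grip_width: 11.5
```

Run:
```python
from go import *
off=[-13.8,-10,10.8]
where(off)
p,R=toolpose([52,-95.6,7.5],8.4,off);move(p,R)
```

```text
t 16.95 tile in bed [ 51.89 -97.56  17.79] rotvec deg [ 8.37 -0.    0.03] F bed [-0.4  0.4 -1.2] w 11.5 q [-0.45  0.68  0.6   2.12  0.56  0.25 -1.96]
target [ 546.7 -215.    78.6] rpy [ 2.6124 -0.1268  0.1829] row [0.0011 0.0003 0.0261] [-0.      0.001   0.0009]
```

Call:
carry_out(
  moves=[
    [0.001,0,0.01,0,0,0,-1],
    [0.001,0,0.018,0,0,0,-1],
    [0.001,0,0.023,0,0,0,-1],
    [0.001,0,0.026,0,0,0,-1],
    [0.001,0,0.026,0,0,0,-1],
  ],
)

```text
t: 17.58
tcp_pos: [546.7, -214.7, 78.9]
tcp_rot: [2.613, -0.127, 0.183]
ft_force: [-0.4, 0.4, -2.1]
grip_width: 11.8
```

```bash
python3 snap.py wrist 12
python3 - <<'E'
from go import *
off=[-13.8,-10,10.8]
where(off)
p,R=toolpose([51,-95.6,5.8],8.4,off);move(p,R)
E
```

```text
t 17.62 pos [ 546.7 -214.6   78.9] rot [ 2.6126 -0.1266  0.1831] q [-0.44  0.71  0.59  2.11  0.57  0.23 -1.97] w 11.9 F [-0.6 -0.1 -1.8]
t 17.62 tile in bed [ 51.86 -95.54   7.94] rotvec deg [8.4  0.01 0.02] F bed [-0.9 -0.6 -1.6] w 11.9 q [-0.44  0.71  0.59  2.11  0.57  0.23 -1.97]
target [ 546.7 -215.    76.7] rpy [ 2.6124 -0.1268  0.1829] row [-0.0009 -0.0022  0.0053] [-0.0004  0.0001  0.0006]
```

View pics/wrist12.png

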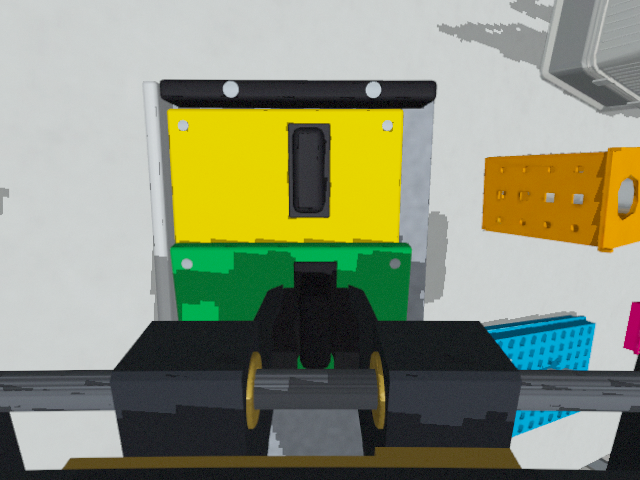

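Call:
carry_out(
  moves=[
    [-0.001,-0.002,0.003,0,0,0,-1],
    [-0.001,-0.002,0.005,0,0,0,-1],
    [-0.001,-0.002,0.007,0,0,0,-1],
    [-0.001,-0.002,0.007,0,0,0,-1],
  ],
)

```text
t: 18.12
tcp_pos: [546.8, -214.9, 76.6]
tcp_rot: [2.613, -0.127, 0.183]
ft_force: [-5.7, 7.8, 13.5]
grip_width: 11.9
```

Run:
```python
from go import *
off=[-13.8,-10,10.8]
where(off)
```

```text
t 18.12 tile in bed [ 50.92 -95.5    5.83] rotvec deg [8.41 0.02 0.02] F bed [-0.4 -4.8 15.9] w 11.9 q [-0.43  0.71  0.59  2.11  0.58  0.23 -1.98]
```

Call:
carry_out(
  moves=[
    [0,-0.002,-0.002,0,0,0,-1],
    [0,-0.004,-0.002,0,0,0,-1],
    [0,-0.006,-0.002,0,0,0,-1],
    [0,-0.006,-0.002,0,0,0,-1],
  ],
)

```text
t: 18.62
tcp_pos: [546.7, -213.4, 75.9]
tcp_rot: [2.612, -0.127, 0.183]
ft_force: [-1.1, -0.7, 4.4]
grip_width: 11.8
```

Run:
```python
from go import *
off=[-13.8,-10,10.8]
where(off)
```

```text
t 18.62 tile in bed [ 49.24 -95.46   5.96] rotvec deg [ 8.41 -0.03 -0.01] F bed [ 2.7 -1.2  3.5] w 11.8 q [-0.44  0.71  0.6   2.11  0.58  0.23 -1.98]
```

Call:
carry_out(
  moves=[
    [0,0,0,0,0,0,-0.3],
    [0,0,0,0,0,0,0],
    [0,0,0,0,0,0,0],
    [0,0,0,0,0,0,0],
    [0,0,-0.04,0,0,0,0],
    [0,0,-0.12,0,0,0,0],
    [0,0,-0.25,0,0,0,0],
    [0,0,-0.35,0,0,0,0],
    [0,0,-0.35,0,0,0,0],
  ],
)

```text
t: 19.75
tcp_pos: [519.8, -144.2, 197.8]
tcp_rot: [2.615, -0.132, 0.185]
ft_force: [0.8, 0.3, -0.3]
grip_width: 43.8
```

```bash
python3 snap.py wrist 13
python3 - <<'E'
from placed import *
s=load("wrist13.npz")
placed(s,"yellow");placed(s,"green")
move([565,235,250],Ro.from_euler("xyz",[np.pi,0,-.07]).as_matrix())
E
```

```text
t 19.8 pos [ 519.1 -145.2  196.5] rot [ 2.6141 -0.1295  0.1844] q [-0.62  0.39  0.61  2.14  0.57  0.56 -1.96] w 44.2 F [ 0.9 -0.7 -0.2]
yellow top normal in bed [0.    0.002 1.   ] tilt deg -0.1 z range [6.6 8.2 9.7]
  rect bed xy [ 49.2 -29.2] [99.6 55.8] 0.06 x [-0.5 99. ] y [-57.1  -1.3]
green top normal in bed [ 0.001 -0.143  0.99 ] tilt deg 8.24 z range [ 8.1 13.9 19.8]
  rect bed xy [ 49.4 -96.6] [99.2 78.3] 0.07 x [-0.2 99. ] y [-135.8  -57.5]
target [565 235 250] rpy [ 3.1416  0.     -0.07  ] row [ 0.3019 -0.7411 -0.5422] [ 0.9691 -0.368   0.4087]
```

View pics/wrist13.png

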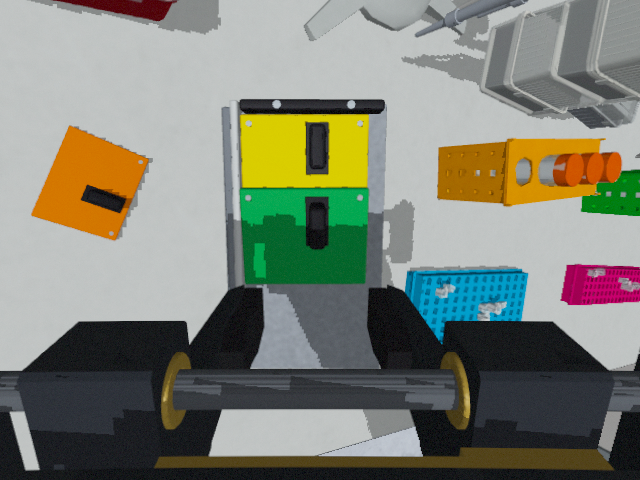

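```bash
cat > sim.py <<'E'
from ik import *
def err(q,p,R):
    a,B=fk(q,P);return np.r_[(p-a)/1000,(Ro.from_matrix(R@B.T)).as_rotvec()]
def jac(q):
    J=np.zeros((6,7));a,B=fk(q,P)
    for i in range(7):
        d=np.zeros(7);d[i]=1e-5;b,C=fk(q+d,P);J[:,i]=np.r_[(b-a)/1000,Ro.from_matrix(C@B.T).as_rotvec()]/1e-5
    return J
def seg(q,p,R,n=25):
    a,B=fk(q,P);rv=Ro.from_matrix(B.T@R).as_rotvec()
    for k in range(1,n+1):
        pp=a+(p-a)*k/n;RR=B@Ro.from_rotvec(rv*k/n).as_matrix()
        for _ in range(3):
            J=jac(q);dq=J.T@np.linalg.solve(J@J.T+1e-6*np.eye(6),err(q,pp,RR));
            q=q+dq;cl=(q<lo)|(q>hi)
            if cl.any():
                q=np.clip(q,lo,hi)
                f=~cl;dq=np.zeros(7);dq[f]=np.linalg.lstsq(J[:,f],err(q,pp,RR),rcond=1e-4)[0];q=np.clip(q+dq,lo,hi)
    return q
if __name__=="__main__":
    q=np.array(S[0][0])
    E=lambda e:Ro.from_euler("xyz",e).as_matrix()
    q=seg(q,np.array([470,-220,250]),E([np.pi,0,1.047]));q=seg(q,np.array([470,-220,250]),E([np.pi,0,.107]))
    print(np.round(q,2),S[1][0])
    for i in range(2,len(S)):
        if i==9: q=seg(q,np.array([475,232,11]),E([np.pi,0,.3]))
        if i==4: q=seg(q,np.array([452,42,11]),E([np.pi,0,.21]))
        if i==10: pass
        q=seg(q,np.array(S[i][1]),E(S[i][2]));print(np.round(q,2),S[i][0])
E
python3 sim.py
```

```text
[ 0.05  0.32  0.37  1.88 -0.14  0.96 -0.98] [0.06, 0.31, 0.35, 1.89, -0.13, 0.97, -0.99]
[ 0.04  0.41  0.35  1.75 -0.16  1.01 -1.02] [0.05, 0.4, 0.34, 1.76, -0.15, 1.01, -1.03]
[-0.4   0.22  0.24  1.99 -0.06  0.94 -1.5 ] [-0.37, 0.22, 0.2, 1.99, -0.05, 0.94, -1.51]
[-0.38  0.3   0.22  2.11 -0.1   0.73 -1.46] [-0.37, 0.31, 0.21, 2.11, -0.09, 0.73, -1.46]
[-0.45  0.66  0.54  1.84  0.32  0.69 -1.73] [-0.44, 0.65, 0.52, 1.85, 0.34, 0.69, -1.75]
[-0.37  0.78  0.52  1.84  0.31  0.54 -1.72] [-0.36, 0.78, 0.51, 1.84, 0.34, 0.55, -1.75]
[-0.52  0.6   0.55  1.82  0.32  0.78 -1.74] [-0.51, 0.58, 0.53, 1.83, 0.34, 0.79, -1.76]
[-0.73  0.36  0.23  1.81 -0.1   0.99 -1.73] [-0.65, 0.35, 0.14, 1.81, -0.06, 0.99, -1.77]
[-0.72  0.39  0.22  1.92 -0.11  0.84 -1.71] [-0.65, 0.39, 0.13, 1.91, -0.07, 0.84, -1.75]
[-0.52  0.68  0.68  2.1   0.34  0.26 -1.76] [-0.47, 0.65, 0.6, 2.11, 0.55, 0.28, -1.95]
```

```bash
cat > plan.py <<'E'
from sim import *
from go import *
E=lambda e:Ro.from_euler("xyz",e).as_matrix()
q0=np.array(monitor.read_state()["q"])
Z=np.diag([-1,-1,1.])
offs={0:[-13.8,-10,10.8],1:[13.8,10,10.8]}
def run(flip,via,tilt=8.4,verbose=1):
    q=q0.copy();o=offs[0];F=Z if flip else np.eye(3)
    def st(n,p,R):
        nonlocal q
        q=seg(q,np.array(p,float),R);a,B=fk(q,P)
        if verbose:print(" ",n,np.round(q,2),"err",np.round(np.linalg.norm(a-p),1),round(np.degrees(Ro.from_matrix(B.T@R).magnitude()),1))
    for v in via: st(*v)
    R=E([np.pi,0,-.07])@F
    if flip: st("half",[600,60,250],E([np.pi,0,-.07-1.57]))
    st("view",[600,215,250],R);st("pick",[616,209,11],R);st("lift",[616,209,200],R)
    p,Rr=toolpose([53,-151,70],tilt,o);Rr=Rr@F
    st("hover",p,Rr)
    for z in(30,6):
        p,_=toolpose([51,-151,z],tilt,o);st("place%d"%z,p,Rr)
if __name__=="__main__":
    print("plain");run(0,[]);print("flip");run(1,[])
E
python3 plan.py
```

```text
plain
  view [-0.59  0.51  0.25  1.57 -0.14  1.07 -1.95] err 0.0 0.0
  pick [-0.51  0.82  0.17  1.67 -0.2   0.67 -1.88] err 0.0 0.0
  lift [-0.56  0.58  0.24  1.58 -0.15  0.99 -1.92] err 0.0 0.0
  hover [-0.62  0.55  0.73  2.24  0.52  0.29 -1.92] err 0.0 0.0
  place30 [-0.54  0.63  0.69  2.24  0.6   0.19 -2.01] err 0.0 0.0
  place6 [-0.43  0.65  0.57  2.25  1.03  0.19 -2.42] err 0.0 0.0
flip
  half [-0.87  0.76  1.15  1.67 -0.74  1.21 -2.76] err 0.0 0.0
  view [-0.9   2.03  1.26  2.12 -1.31  1.91 -2.76] err 561.1 59.3
  pick [-1.17  2.16  1.26  2.11 -1.31  1.91 -2.76] err 491.8 69.7
  lift [-1.99  2.16  1.26  2.4  -0.69  1.91 -2.76] err 630.5 98.8
  hover [-0.58  0.59  1.26  2.4  -1.31  0.33 -2.76] err 152.7 6.9
  place30 [-0.21  0.27  0.63  2.36 -1.31  0.19 -2.76] err 76.8 24.3
  place6 [-0.23  0.58  0.86  2.26 -1.31  0.19 -2.76] err 138.1 7.1
```

```bash
sed -i 's/-.07-1.57\]/-.07+1.57]/' plan.py
python3 - <<'E'
from plan import *
print("flip");run(1,[])
print("flip tilt6");run(1,[],6)
print("plain via right-high")
run(0,[])
# detour to shape nullspace: go to yaw 1.57 first, then rotate
print("via start pose, then plain")
run(0,[("s",[650,0,239],E([np.pi,0,1.57]))])
print("via start pose, then flip")
run(1,[("s",[650,0,239],E([np.pi,0,1.57]))])
E
```

```text
flip
  half [-0.13  0.43 -0.06  1.67  0.03  1.04 -0.28] err 0.0 0.0
  view [-0.12  0.51 -0.44  1.57  0.23  1.11  0.89] err 0.0 0.0
  pick [-0.17  0.82 -0.34  1.67  0.38  0.72  0.8 ] err 0.0 0.0
  lift [-0.11  0.58 -0.42  1.58  0.27  1.03  0.89] err 0.0 0.0
  hover [-0.03  0.4  -0.01  2.25  1.12  0.57  0.69] err 0.0 0.0
  place30 [-0.03  0.49  0.03  2.26  1.27  0.5   0.55] err 0.0 0.0
  place6 [-0.02  0.54  0.06  2.26  1.37  0.47  0.46] err 0.0 0.0
flip tilt6
  half [-0.13  0.43 -0.06  1.67  0.03  1.04 -0.28] err 0.0 0.0
  view [-0.12  0.51 -0.44  1.57  0.23  1.11  0.89] err 0.0 0.0
  pick [-0.17  0.82 -0.34  1.67  0.38  0.72  0.8 ] err 0.0 0.0
  lift [-0.11  0.58 -0.42  1.58  0.27  1.03  0.89] err 0.0 0.0
  hover [-0.01  0.42 -0.04  2.22  1.05  0.62  0.76] err 0.0 0.0
  place30 [-0.01  0.5   0.01  2.22  1.17  0.55  0.65] err 0.0 0.0
  place6 [-0.01  0.55  0.04  2.22  1.25  0.51  0.57] err 0.0 0.0
plain via right-high
  view [-0.59  0.51  0.25  1.57 -0.14  1.07 -1.95] err 0.0 0.0
  pick [-0.51  0.82  0.17  1.67 -0.2   0.67 -1.88] err 0.0 0.0
  lift [-0.56  0.58  0.24  1.58 -0.15  0.99
[... 518 characters left out ...]
 2.24  0.57  0.3  -1.96] err 0.0 0.0
  place30 [-0.54  0.63  0.69  2.24  0.6   0.19 -2.01] err 0.0 0.0
  place6 [-0.43  0.65  0.57  2.25  1.03  0.19 -2.42] err 0.0 0.0
via start pose, then flip
  s [ 0.01  0.52 -0.12  1.55  0.07  1.07 -0.13] err 0.0 0.0
  half [-0.09  0.43 -0.12  1.67  0.06  1.04 -0.3 ] err 0.0 0.0
  view [-0.08  0.52 -0.5   1.57  0.27  1.12  0.86] err 0.0 0.0
  pick [-0.14  0.82 -0.39  1.67  0.43  0.73  0.76] err 0.0 0.0
  lift [-0.08  0.59 -0.48  1.58  0.3   1.04  0.86] err 0.0 0.0
  hover [ 0.03  0.4  -0.08  2.25  1.14  0.6   0.67] err 0.0 0.0
  place30 [ 0.03  0.48 -0.04  2.26  1.29  0.54  0.54] err 0.0 0.0
  place6 [ 0.04  0.53 -0.01  2.26  1.38  0.5   0.45] err 0.0 0.0
```

Yellow and green are placed with a lap of about 24.5 mm. My joint check shows blue's placing pose would run joint 6 into its limit with this grasp. I'll turn the gripper half a turn for blue.

Run:
```python
from go import *
move([590,0,250],Ro.from_euler("xyz",[np.pi,0,.6]).as_matrix())
```

```text
target [590   0 250] rpy [3.1416 0.     0.6   ] row [ 0.256  -0.2291 -0.2509] [ 1.0428 -0.0291 -0.8393]
```

Call:
carry_out(
  moves=[
    [0.256,-0.229,-0.25,1,-0.028,-0.8,0],
    [0.256,-0.229,-0.25,1,-0.028,-0.8,0],
    [0.256,-0.229,-0.25,1,-0.028,-0.8,0],
    [0.256,-0.229,-0.25,1,-0.028,-0.8,0],
    [0.256,-0.229,-0.25,1,-0.028,-0.8,0],
    [0.256,-0.229,-0.25,1,-0.028,-0.8,0],
  ],
)

```text
t: 20.55
tcp_pos: [588.8, -1.8, 246.8]
tcp_rot: [3.118, 0.004, 0.576]
ft_force: [-1.4, -0.5, 0.1]
grip_width: 44.2
```

Call:
carry_out(
  moves=[
    [0,0,0,0,0,-1,0],
    [0,0,0,0,0,-1,0],
    [0,0,0,0,0,-1,0],
  ],
)

```text
t: 20.92
tcp_pos: [588.9, -0.3, 247.4]
tcp_rot: [3.123, 0.015, 1.107]
ft_force: [0.2, 0.4, 0.2]
grip_width: 44.3
```

Call:
carry_out(
  moves=[
    [0,0,0,0,0,-1,0],
    [0,0,0,0,0,-1,0],
    [0,0,0,0,0,-1,0],
  ],
)

```text
t: 21.3
tcp_pos: [588.9, -0.4, 247.4]
tcp_rot: [3.133, 0.022, 1.631]
ft_force: [-0.6, 0.7, -0.5]
grip_width: 43.9
```

Call:
carry_out(
  moves=[
    [0,0,0,0,0,-1,0],
    [0,0,0,0,0,-1,0],
    [0,0,0,0,0,-1,0],
  ],
)

```text
t: 21.68
tcp_pos: [588.9, -0.4, 247.4]
tcp_rot: [-3.138, 0.023, 2.155]
ft_force: [-0.6, 0.4, -0.4]
grip_width: 44.1
```

Call:
carry_out(
  moves=[
    [0,0,0,0,0,-1,0],
    [0,0,0,0,0,-1,0],
    [0,0,0,0,0,-1,0],
  ],
)

```text
t: 22.05
tcp_pos: [588.9, -0.4, 247.4]
tcp_rot: [-3.127, 0.019, 2.678]
ft_force: [-0.4, 0.6, 0.2]
grip_width: 44.0
```

Run:
```python
from go import *
where([0,0,0])
move([570,222,250],Ro.from_euler("xyz",[np.pi,0,np.pi-.07]).as_matrix())
print(monitor.read_state()["tcp_pos"],monitor.read_state()["tcp_rot"])
```

```text
t 22.05 tile in bed [-34.18 -18.19 270.82] rotvec deg [ 36.87  10.25 143.12] F bed [-0.5 -0.3  0.5] w 44.0 q [ 0.11  0.43 -0.27  1.69  0.16  1.03  0.9 ]
target [570 222 250] rpy [3.1416 0.     3.0716] row [ 0.2905  0.476  -0.0189] [-0.0347  0.0298 -0.751 ]
[ 5.88936779e+02 -3.61627502e-01  2.47404491e+02] [-3.12692289  0.01871968  2.67846427]
```

Call:
carry_out(
  moves=[
    [0.29,0.476,-0.019,-0.035,0.03,-0.75,0],
    [0.29,0.476,-0.019,-0.035,0.03,-0.75,0],
    [0.29,0.476,-0.019,-0.035,0.03,-0.75,0],
    [0.29,0.476,-0.019,-0.035,0.03,-0.75,0],
    [0.29,0.476,-0.019,-0.035,0.03,-0.75,0],
    [0.29,0.476,-0.019,-0.035,0.03,-0.75,0],
  ],
)

```text
t: 22.8
tcp_pos: [571.9, 220.3, 250.5]
tcp_rot: [-3.141, 0.001, 3.065]
ft_force: [-0.5, -0.1, 0.1]
grip_width: 44.0
```

```bash
python3 tile.py blue 14
python3 - <<'E'
from tile import *
s=load("wrist14.npz")
a,fs=fit(s,"blue")
from go import *
move([fs[0],fs[1],10.8],Ro.from_euler("xyz",[np.pi,0,np.pi+np.radians(a)]).as_matrix())
E
```

```text
t 22.85 pos [572.3 219.6 250.6] rot [-3.1413e+00  6.0000e-04  3.0637e+00] q [-0.15  0.49 -0.4   1.61  0.21  1.08  0.88] w 43.9 F [ 0.2 -0.3  0.9]
blue slab [678.6 470.6] [113.9 176.8] yaw 4.28 z 70.8
 fin from slab [693.3 461.7]  fin top None
blue slab [678.6 470.6] [113.9 176.8] yaw 4.28 z 70.8
 fin from slab [693.3 461.7]  fin top None
target [693.3 461.7  10.8] rpy [-3.1416  0.     -3.0668] row [-0.254   0.627   0.5994] [-0.0007  0.0012 -0.2916]
```

View pics/wrist14.png

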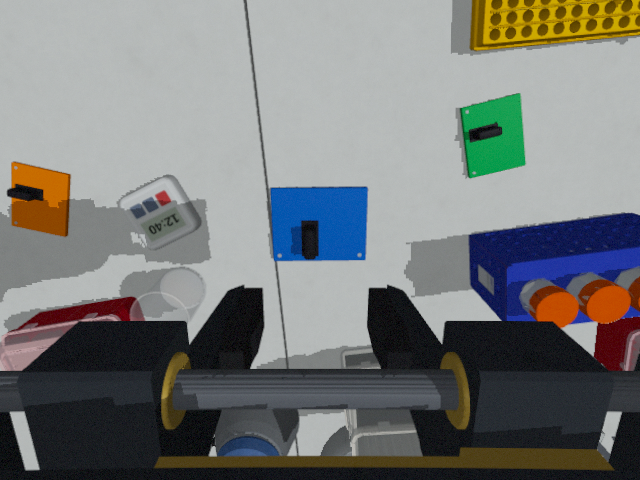

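The blue mask caught the rack at the right, so I'll box it to the tile around (319,224).

Run:
```python
from tile import *
s=load("wrist14.npz")
a,fs=fit(s,"blue",(250,170,400,275))
from go import *
move([fs[0],fs[1],10.8],Ro.from_euler("xyz",[np.pi,0,np.pi+np.radians(a)]).as_matrix())
m=mask(s,"blue",(440,200,640,330));c=cloud(s,m);print("rack y",np.percentile(c,[1,99],axis=0))
print("beaker",toplane(s,[(180,288),(160,288),(135,310)],0), toplane(s,[(205,300),(205,290)],71))
```

```text
blue slab [605.  221.1] [99.2 79.5] yaw -3.81 z 7.8
 fin from slab [618.3 210.2]  fin top (array([617.8, 210.7]), array([11.2, 30.3]), 85.2, 331, 31.5)
target [618.3 210.2  10.8] rpy [3.1416 0.     3.0751] row [-0.116  -0.0144  0.5995] [-0.0007  0.0012 -0.0218]
rack y [[618.3872292  379.25660513   7.63121472]
 [684.51489984 529.87923113  93.599957  ]]
beaker [[669.85419661  59.63784264   0.        ]
 [668.10645562  37.32159569   0.        ]
 [693.18202643   3.63856076   0.        ]] [[652.19759831 110.44377696  71.        ]
 [642.01684009 112.08736969  71.        ]]
```

Call:
carry_out(
  moves=[
    [-0.058,-0.014,0.1,0,0,-0.02,0],
    [-0.116,-0.014,0.25,0,0,-0.02,0],
    [-0.116,-0.014,0.38,0,0,-0.02,0],
    [-0.116,-0.014,0.48,0,0,-0.02,0],
    [-0.116,-0.014,0.54,0,0,-0.02,0],
    [-0.116,-0.014,0.575,0,0,-0.02,0],
    [-0.116,-0.014,0.592,0,0,-0.02,0],
    [-0.116,-0.014,0.592,0,0,-0.02,0],
  ],
)

```text
t: 23.85
tcp_pos: [619.0, 212.5, 15.1]
tcp_rot: [3.139, 0.002, 3.076]
ft_force: [0.6, 0.9, 0.6]
grip_width: 44.4
```

Run:
```python
from go import *
move([618.05,210.4,10.8],Ro.from_euler("xyz",[np.pi,0,np.pi+np.radians(-4.1)]).as_matrix())
```

```text
target [618.  210.4  10.8] rpy [3.1416 0.     3.07  ] row [ 0.0021 -0.0055  0.0107] [0.0042 0.0034 0.0106]
```

Call:
carry_out(
  moves=[
    [0.002,-0.0055,0.009,0.004,0.003,0.01,0],
    [0.002,-0.0055,0.01,0.004,0.003,0.01,-1],
    [0.002,-0.0055,0.01,0.004,0.003,0.01,-1],
    [0.002,-0.0055,0.01,0.004,0.003,0.01,-1],
    [0.002,-0.0055,0.01,0.004,0.003,0.01,-1],
    [0.002,-0.0055,0.01,0.004,0.003,0.01,-1],
    [0.002,-0.0055,0.01,0.004,0.003,0.01,-1],
  ],
)

```text
t: 24.72
tcp_pos: [617.6, 210.4, 10.5]
tcp_rot: [-3.141, -0.001, 3.07]
ft_force: [0.8, 0.5, 1.8]
grip_width: 11.8
```

Call:
carry_out(
  moves=[
    [0,0,-0.1,0,0,0,-1],
    [0,0,-0.25,0,0,0,-1],
    [0,0,-0.4,0,0,0,-1],
    [0,0,-0.47,0,0,0,-1],
    [0,0,-0.47,0,0,0,-1],
  ],
)

```text
t: 25.35
tcp_pos: [618.9, 210.7, 200.4]
tcp_rot: [3.14, 0.003, 3.07]
ft_force: [0.5, -0.0, -2.4]
grip_width: 11.8
```

```bash
python3 snap.py wrist 15
cat >> go.py <<'E'
Zf=np.diag([-1.,-1,1])
def toolposeF(origin,tilt,offF):
    """flipped grasp: tool = R@Zf, offF in flipped tool frame"""
    t=np.radians(tilt);T=B@Ro.from_rotvec([t,0,0]).as_matrix()
    R=np.c_[-T[:,1],-T[:,0],-T[:,2]]
    return O+B@np.asarray(origin,float)-R@np.asarray(offF,float),R
def whereF(off):
    st=monitor.read_state();P=np.array(st["tcp_pos"]);C=Ro.from_euler("xyz",st["tcp_rot"]).as_matrix()
    b=B.T@(P+C@np.asarray(off,float)-O);T=B.T@C;Rt=np.c_[-T[:,1],-T[:,0],-T[:,2]]
    print("t",round(st["t"],2),"tile in bed",np.round(b,2),"rotvec deg",np.round(Ro.from_matrix(Rt).as_rotvec(degrees=True),2),"F bed",np.round(B.T@st["ft_force"],1),"w",round(st["grip_width"],1),"q",np.round(st["q"],2))
E
python3 - <<'E'
from go import *
off=[14,10,10.8]
p,R=toolposeF([53,-151,70],8.4,off);move(p,R);whereF(off)
E
```

```text
t 25.4 pos [617.6 210.1 198.1] rot [-3.1411e+00 -6.0000e-04  3.0704e+00] q [-0.14  0.61 -0.38  1.55  0.25  1.03  0.91] w 11.6 F [-0.1 -0.4 -2.1]
target [ 488.5 -190.7  133.3] rpy [-2.6124  0.1268 -2.9587] row [ 0.2505 -1.0224  0.1626] [ 0.9722 -0.3643 -0.4089]
t 25.4 tile in bed [-253.37   21.24  328.14] rotvec deg [ -2.74  29.94 -10.08] F bed [-0.7 -0.1 -2.1] w 11.6 q [-0.14  0.61 -0.38  1.55  0.25  1.03  0.91]
```

View pics/wrist15.png

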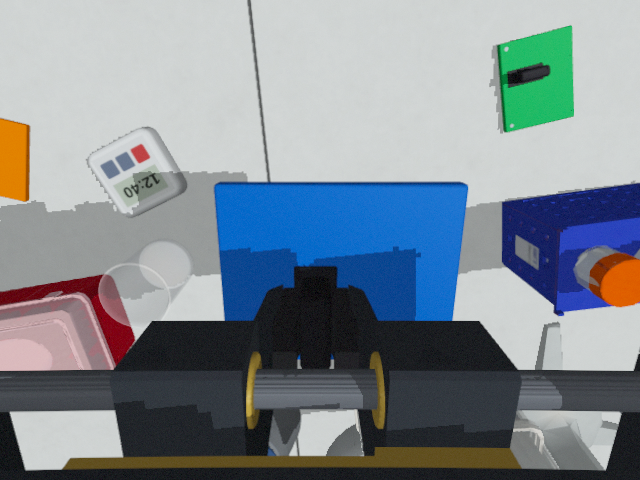

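Call:
carry_out(
  moves=[
    [0.02,-0.08,0,0.05,-0.02,-0.02,-1],
    [0.05,-0.2,0,0.15,-0.06,-0.06,-1],
    [0.08,-0.34,0,0.3,-0.11,-0.12,-1],
    [0.12,-0.48,0,0.45,-0.17,-0.19,-1],
    [0.15,-0.62,0.02,0.6,-0.22,-0.25,-1],
    [0.19,-0.76,0.04,0.75,-0.28,-0.31,-1],
    [0.22,-0.88,0.06,0.87,-0.33,-0.37,-1],
    [0.24,-0.96,0.08,0.95,-0.35,-0.4,-1],
    [0.24,-0.96,0.08,0.95,-0.35,-0.4,-1],
    [0.24,-0.96,0.08,0.95,-0.35,-0.4,-1],
  ],
)

```text
t: 26.65
tcp_pos: [494.4, -165.0, 165.5]
tcp_rot: [-2.627, 0.121, -2.965]
ft_force: [1.4, 0.5, -1.7]
grip_width: 11.9
```

Run:
```python
from go import *
off=[13.6,10,10.8]
whereF(off)
p,R=toolposeF([52.5,-152,35],8.4,off);move(p,R)
```

```text
t 26.65 tile in bed [  47.33 -142.07  110.69] rotvec deg [ 7.92  0.81 -0.07] F bed [-1.2  1.5 -1.3] w 11.9 q [-0.01  0.37 -0.08  2.18  0.96  0.66  0.84]
target [ 489.  -207.9  102.7] rpy [-2.6124  0.1268 -2.9587] row [ 0.0508 -0.0152  0.1832] [ 0.0268 -0.016  -0.0044]
```

Call:
carry_out(
  moves=[
    [0.025,-0.008,0,0.027,-0.016,-0.004,-1],
    [0.046,-0.015,0.03,0.027,-0.016,-0.004,-1],
    [0.046,-0.015,0.08,0.027,-0.016,-0.004,-1],
    [0.046,-0.015,0.13,0.027,-0.016,-0.004,-1],
    [0.046,-0.015,0.165,0.027,-0.016,-0.004,-1],
    [0.046,-0.015,0.183,0.027,-0.016,-0.004,-1],
    [0.046,-0.015,0.183,0.027,-0.016,-0.004,-1],
    [0.046,-0.015,0.183,0.027,-0.016,-0.004,-1],
  ],
)

```text
t: 27.65
tcp_pos: [491.6, -208.0, 104.4]
tcp_rot: [-2.611, 0.129, -2.959]
ft_force: [0.2, 0.6, -2.3]
grip_width: 11.6
```

```bash
python3 snap.py wrist 16; python3 snap.py scene 16
python3 - <<'E'
from go import *
off=[13.6,10,10.8]
whereF(off)
p,R=toolposeF([51.5,-150.3,8],8.4,off);move(p,R)
E
```

```text
t 27.7 pos [ 491.6 -208.1  104.5] rot [-2.6109  0.1293 -2.9592] q [-0.    0.5   0.02  2.22  1.23  0.52  0.61] w 12.0 F [ 0.1 -0.2 -1.5]
t 27.75 pos [ 491.5 -208.1  104.5] rot [-2.6108  0.1293 -2.9592] q [-0.    0.5   0.02  2.22  1.23  0.52  0.61] w 11.8 F [-0.5  0.9 -1.1]
t 27.75 tile in bed [  53.86 -149.47   36.3 ] rotvec deg [ 8.51 -0.09 -0.1 ] F bed [-1.3 -0.4 -0.5] w 11.8 q [-0.    0.5   0.02  2.22  1.23  0.52  0.61]
target [ 492.1 -220.3   78.8] rpy [-2.6124  0.1268 -2.9587] row [0.0124 0.006  0.0698] [-0.0032  0.0036 -0.0032]
```

View pics/wrist16.png

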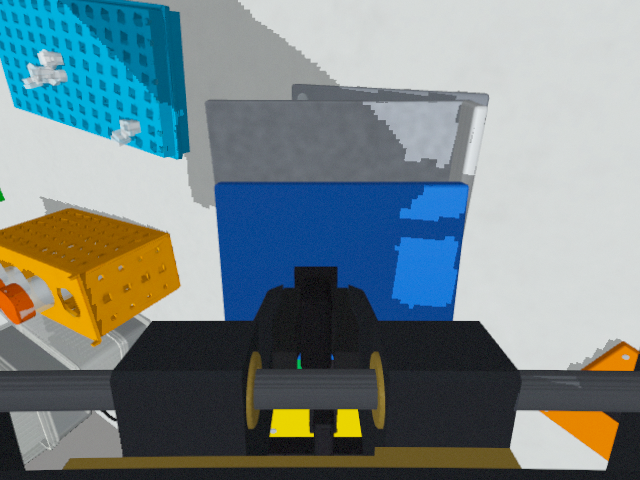

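Call:
carry_out(
  moves=[
    [0.006,0.003,0.01,-0.003,0.003,-0.003,-1],
    [0.012,0.006,0.03,-0.003,0.003,-0.003,-1],
    [0.012,0.006,0.05,-0.003,0.003,-0.003,-1],
    [0.012,0.006,0.062,-0.003,0.003,-0.003,-1],
    [0.012,0.006,0.068,-0.003,0.003,-0.003,-1],
    [0.012,0.006,0.068,-0.003,0.003,-0.003,-1],
  ],
)

```text
t: 28.5
tcp_pos: [491.7, -220.4, 78.8]
tcp_rot: [-2.612, 0.126, -2.959]
ft_force: [0.1, -0.1, -1.4]
grip_width: 11.5
```

```bash
python3 snap.py scene 17;python3 snap.py wrist 17
python3 - <<'E'
from go import *
from placed import *
off=[13.6,10,10.8]
whereF(off)
placed(load("wrist17.npz"),"blue",(190,150,490,322))
import cv2;i=cv2.imread("pics/scene17.png");cv2.imwrite("pics/scene17c.png",cv2.resize(i[130:230,400:520],None,fx=6,fy=6,interpolation=2))
p,R=toolposeF([51,-150.3,5.5],8.4,off);move(p,R)
E
```

```text
t 28.55 pos [ 491.8 -220.3   79. ] rot [-2.6122  0.1263 -2.9591] q [-0.    0.56  0.06  2.22  1.34  0.47  0.51] w 11.9 F [ 0.3 -0.1 -1.5]
t 28.6 pos [ 491.8 -220.2   79.1] rot [-2.6122  0.1265 -2.9589] q [-0.    0.56  0.06  2.22  1.34  0.47  0.51] w 12.0 F [-0.3  0.6 -1.2]
t 28.6 tile in bed [  51.57 -150.54    8.32] rotvec deg [ 8.38 -0.02 -0.  ] F bed [-1.2 -0.3 -0.7] w 12.0 q [-0.    0.56  0.06  2.22  1.34  0.47  0.51]
blue top normal in bed [ 0.    -0.151  0.989] tilt deg 8.67 z range [ 9.9 14.  19.2]
  rect bed xy [  51.7 -161.3] [99.  59.5] 0.02 x [  2.3 101.2] y [-190.8 -131.6]
target [ 492.2 -221.1   76.4] rpy [-2.6124  0.1268 -2.9587] row [0.0005 0.0014 0.007 ] [-0.0005 -0.0008 -0.    ]
```

View pics/scene17c.png

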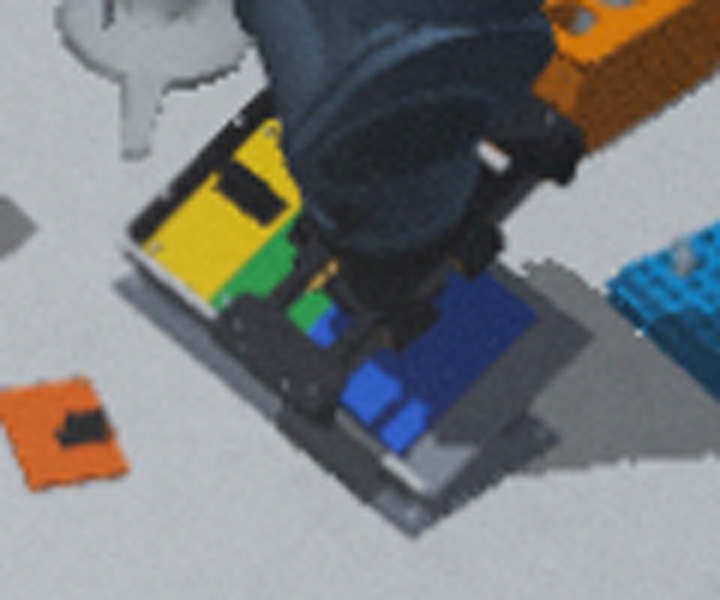

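Call:
carry_out(
  moves=[
    [0,0.001,0.003,0,0,0,-1],
    [0,0.0014,0.006,0,0,0,-1],
    [0,0.0014,0.0085,0,0,0,-1],
    [0,0.0014,0.0085,0,0,0,-1],
  ],
)

```text
t: 29.1
tcp_pos: [492.3, -221.0, 76.6]
tcp_rot: [-2.611, 0.127, -2.959]
ft_force: [-6.9, 7.1, 15.6]
grip_width: 11.8
```

Run:
```python
from go import *
whereF([13.6,10,10.8])
```

```text
t 29.1 tile in bed [  51.04 -150.17    5.78] rotvec deg [ 8.41 -0.06 -0.  ] F bed [ 1.1 -6.  17.4] w 11.8 q [-0.    0.57  0.06  2.22  1.35  0.47  0.5 ]
```

Contact came at the expected height. Sliding down to the ledge (tool +y here).

Call:
carry_out(
  moves=[
    [0,0.002,-0.002,0,0,0,-1],
    [0,0.004,-0.002,0,0,0,-1],
    [0,0.0055,-0.002,0,0,0,-1],
    [0,0.0055,-0.002,0,0,0,-1],
  ],
)

```text
t: 29.6
tcp_pos: [492.2, -220.2, 76.3]
tcp_rot: [-2.61, 0.127, -2.96]
ft_force: [-2.7, 2.3, 9.2]
grip_width: 11.9
```

```bash
python3 snap.py wrist 18
python3 - <<'E'
from go import *
from placed import *
whereF([13.6,10,10.8])
placed(load("wrist18.npz"),"blue",(190,150,490,322))
E
```

```text
t 29.65 pos [ 492.2 -220.2   76.3] rot [-2.6098  0.1269 -2.96  ] q [-0.01  0.57  0.06  2.22  1.35  0.47  0.49] w 12.1 F [-3.4  1.2 10.1]
t 29.65 tile in bed [  50.2  -150.12    5.88] rotvec deg [ 8.37 -0.16 -0.08] F bed [ 3.7 -3.3  9.5] w 12.1 q [-0.01  0.57  0.06  2.22  1.35  0.47  0.49]
blue top normal in bed [ 0.001 -0.151  0.989] tilt deg 8.69 z range [ 7.6 11.7 17. ]
  rect bed xy [  50.4 -160.8] [59.5 99. ] 89.99 x [ 0.9 99.8] y [-190.3 -131.1]
```

View pics/wrist18.png

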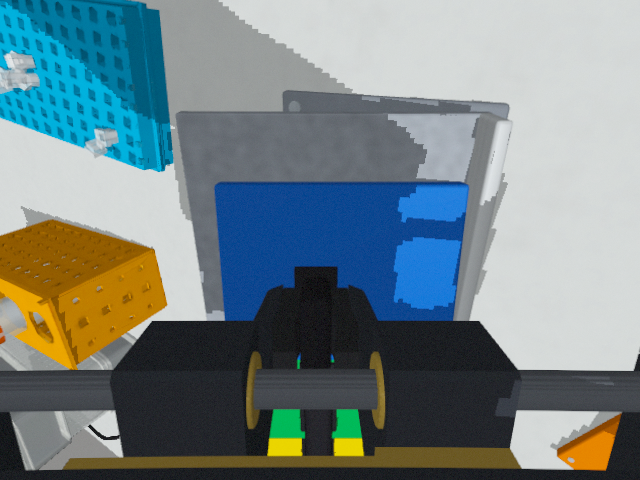

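Call:
carry_out(
  moves=[
    [0,0.001,-0.001,0,0,0,-1],
    [0,0.003,-0.001,0,0,0,-1],
    [0,0.003,-0.001,0,0,0,-1],
  ],
)

```text
t: 30.02
tcp_pos: [492.0, -219.0, 75.7]
tcp_rot: [-2.61, 0.127, -2.96]
ft_force: [0.2, -2.3, 5.0]
grip_width: 12.2
```

Run:
```python
from go import *
whereF([13.6,10,10.8])
```

```text
t 30.02 tile in bed [  48.81 -150.24    5.95] rotvec deg [ 8.35 -0.13 -0.07] F bed [ 4.5 -0.   3.2] w 12.2 q [-0.01  0.57  0.06  2.22  1.35  0.47  0.49]
```

Call:
carry_out(
  moves=[
    [0,0,0,0,0,0,-0.3],
    [0,0,0,0,0,0,0],
    [0,0,0,0,0,0,0],
    [0,0,0,0,0,0,0],
    [0,0,-0.04,0,0,0,0],
    [0,0,-0.12,0,0,0,0],
    [0,0,-0.25,0,0,0,0],
    [-0.15,0,-0.37,0,0,0,0],
    [-0.25,0,-0.45,0,0,0,0],
    [-0.25,0,-0.45,0,0,0,0],
    [-0.25,0,-0.45,0,0,0,0],
  ],
)

```text
t: 31.4
tcp_pos: [552.8, -114.5, 241.2]
tcp_rot: [-2.612, 0.125, -2.96]
ft_force: [0.4, 0.2, -0.2]
grip_width: 44.2
```

```bash
python3 snap.py wrist 19; python3 snap.py side 19
python3 - <<'E'
from placed import *
s=load("wrist19.npz")
for c,b in (("yellow",None),("green",(150,0,480,320)),("blue",(150,0,480,320))):
    try: placed(s,c,b)
    except Exception as e: print(c,e)
i=cv2.imread("pics/side19.png");cv2.imwrite("pics/side19c.png",cv2.resize(i[230:390,220:420],None,fx=4,fy=3.75,interpolation=2))
E
```

```text
t 31.45 pos [ 552.  -115.1  240.7] rot [-2.6118  0.1235 -2.9602] q [-0.07  0.33 -0.13  1.99  0.78  0.87  1.  ] w 44.1 F [ 0.1  0.  -0.5]
t 31.5 pos [ 551.8 -115.3  240.5] rot [-2.6118  0.1231 -2.9604] q [-0.07  0.33 -0.13  1.99  0.78  0.87  1.  ] w 44.1 F [-0.3 -0.6 -0.3]
yellow top normal in bed [0.001 0.006 1.   ] tilt deg -0.35 z range [6.4 8.1 9.7]
  rect bed xy [ 49.1 -27.9] [99.5 52.9] 0.09 x [-0.7 98.9] y [-54.4  -1.4]
green top normal in bed [ 0.001 -0.141  0.99 ] tilt deg 8.12 z range [11.8 15.7 19.9]
  rect bed xy [ 49.2 -84. ] [99.1 50.1] 0.06 x [-0.3 98.8] y [-109.  -59.]
blue top normal in bed [ 0.001 -0.15   0.989] tilt deg 8.65 z range [ 8.  13.5 20.3]
  rect bed xy [  48.9 -150.1] [77.9 99.6] 90.0 x [-0.9 98.7] y [-189.1 -111.1]
```

View pics/wrist19.png

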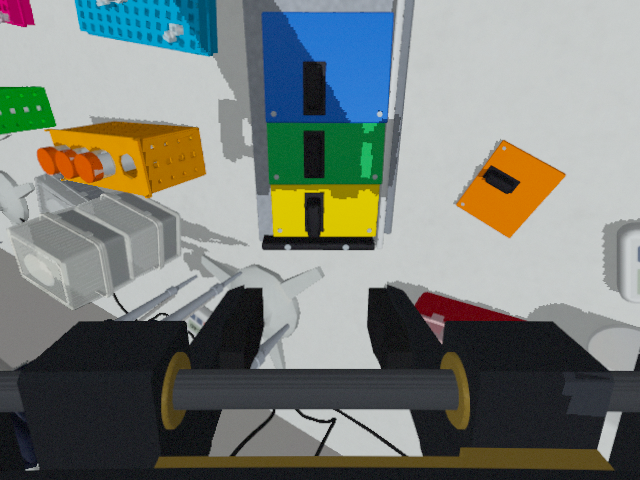

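View pics/side19c.png

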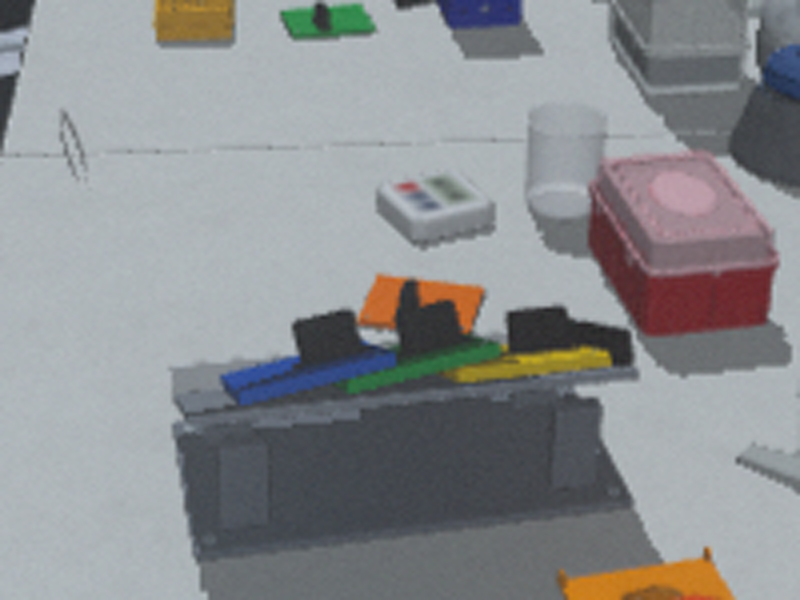

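The shingle stack is in order, square and resting on the ledge. Beaker and timer have not moved, and the robot is clear. Handing in.

```bash
python3 -c "
from cell import order
print(order.sign_off())"
```

```text
the job is handed in; nothing more can be done
None
```

The three tiles are on the stand as asked: yellow flat against the end stop, then green over yellow, then blue over green, all fin up. I handed the job in at about 31.5 s of the 72 s.

The last wrist picture, taken just before hand-in, and the wrist force readings showed:

| Check | Yellow | Green | Blue |
|---|---|---|---|
| Tilt against the bed | about 0° | about 8.1° | about 8.7° |
| Lower edge from the ledge (measured) | -0.7 mm | -0.3 mm | -0.9 mm |
| Lap over the tile below | – | about 24.5 mm | about 25 mm |

- **Squareness:** all three came out within 0.1° of the stand.
- **Ledge contact:** the lower edges measured slightly below zero, which is within the roughly 1 mm error of my bed-corner estimate.
- **Gap at the end stop:** about 1 mm at most, as far as the camera could resolve.
- **Contact forces:** the readings I took never exceeded about 19 N, during the setting down.
- **Bystanders:** the beaker and timer looked untouched in the last side view. I compared them by eye and did not measure them.

**Faults on the way:** the first automatic blue detection picked up the blue rack, which I caught and corrected before moving. I took blue with the gripper turned half round, because my joint estimate put joint 6 at its limit otherwise.

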